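Put the washed lunch kit up to dry

TASK

Put the washed lunch kit up to dry: lay every pink chopstick case and the bento tin squarely across the narrow wooden draining rail, each resting flat and balanced on its middle, with a clear gap for air between neighbours. Slide the closed bamboo steamer, without lifting or tipping it, onto the round cork mat so that none of it hangs over the mat's edge. Leave the glass ramekin and the spatula where they are.

Things in the scene. Friction and masses are not known exactly. Their poses are not given: they have to be found in the camera images.
- rail_top (a point): Centre of the top face of the draining rail, 80 mm above the worktop. The rail is a fixed wooden bar 320 mm long (point's x axis), only 36 mm wide (point's y axis), on two cross feet (22 mm thick, 100 mm wide, 58 mm high, 125 mm either side of the middle); z is up. It stands on the robot's left, running roughly away from the robot; open space above and beside the bar.
- case0: Pink plastic chopstick case, a closed box 150 x 28 x 28 mm, 60 g, loose, lying on the worktop beyond the steamer. Origin at its centre; x along its 150 mm length. All cases are alike and any long side may be underneath. Two to four of the four cases are present in a run (None if absent).
- case1: Pink plastic chopstick case, a closed box 150 x 28 x 28 mm, 60 g, loose, lying on the worktop beyond the steamer. Origin at its centre; x along its 150 mm length. All cases are alike and any long side may be underneath. Two to four of the four cases are present in a run (None if absent).
- case2: Pink plastic chopstick case, a closed box 150 x 28 x 28 mm, 60 g, loose, lying on the worktop beyond the steamer. Origin at its centre; x along its 150 mm length. All cases are alike and any long side may be underneath. Two to four of the four cases are present in a run (None if absent).
- case3: Pink plastic chopstick case, a closed box 150 x 28 x 28 mm, 60 g, loose, lying on the worktop beyond the steamer. Origin at its centre; x along its 150 mm length. All cases are alike and any long side may be underneath. Two to four of the four cases are present in a run (None if absent).
- tin: Steel bento tin, closed box 120 x 54 x 42 mm with a dark lid seam, about 0.13 to 0.25 kg, loose, lying among the cases. Origin at its centre; x along its 120 mm length, y along the 54 mm width, z through its height.
- steamer: Round bamboo steamer basket with its lid on, one piece, 150 mm diameter, 76 mm high, straight-sided, flat top, about 0.28 to 0.56 kg, loose; too wide to grip, slides on the worktop with ordinary friction. Origin at the centre of its underside; z up.
- mat: Round cork mat 184 mm in diameter, flat on the worktop (about 1 mm, no edge to catch on), fixed. Origin at its centre, at worktop height.
- ramekin: Glass ramekin 76 mm across, 45 mm high, bystander. Origin at the centre of its underside.
- spatula: Grey spatula about 210 mm long and under 30 mm high lying flat on the right beyond the cases, bystander.
There are look-alikes about, which are no part of the job. Leave any green look-alike of the case0 alone.

How it is judged:
By the outcome, as a careful person would: the job done as asked, in the order asked, and still so for the second after the job is handed in, with the robot touching nothing.
Of case0, case1, case2, case3 only 2 to 4 are there at a start; the rules pass over those that are not, and their reading is None.
At some moment in a run one of steamer may be knocked a few centimetres aside while the robot is not near it.
Once in a run the grip may slacken for a moment while it holds something.
It also fails if it takes over 210 s, if anything falls off the work surface, if the arm or the gripper's body presses on something with over 40 N, if the wrist force passes 120 N, or if a joint passes its speed limit or range.

ROBOT

A 6-joint arm with a two-finger parallel gripper is mounted at the origin on the work surface. World frame = base frame: x ahead of the robot, y to its left, z up, the work surface at z = 0. Lengths are in mm, angles in rad, forces in N, time in s.
With the tool pointing down it reaches from about 350 to 775 mm from the base axis. Payload 7.3 kg.
Tool frame: the origin (TCP) lies at the very end of the fingers, on their centre line; the grasp point (between the pads) lies 19 mm behind it; z points along the fingers, y is the line along which they close (so a half turn about z gives the same grasp; the last joint's range is limited). The gripper opens to 92 mm and grips with 3 to 60 N. Pads are 19 mm wide; open, the fingers measure 130 mm over their backs; the gripper's body (75 mm by 190 mm) begins 47 mm behind the grasp point.
Start: joints at [1.015, 0.342, 1.524, -0, 1.275, -0.146], TCP at [209.163, 481.558, 205.741] pointing down, gripper open.
Joint ranges: [-2.53, 2.53], [-0.77, 2.02], [0.04, 2.7], [-1, 4.14], [0.28, 2.66], [-3.11, 3.11]. Speed limits (rad/s): [2.57, 2.57, 3.14, 3.14, 3.14, 3.14].

INTERFACE

Orientations are given as a rotation vector (axis times angle).
In Python, from bench import state, read_camera, camera_info, finish_job gives the robot as it stands.
- The arm moves only by the shell command python3 -m jog 'ROWS' [FORCE]. ROWS is JSON, one flat list of numbers, 7 for each row, row after row: the opening, from 0 (shut) to 1 (fully open), then the shift along the tool's x, y, z in m, then the turn, a rotation vector about the tool's x, y, z in rad. A call has 1 to 20 rows; each row is the pose to reach, as a shift and turn from the pose commanded when the call began, along the tool's axes at that moment; what a row does not reach only later rows make up. A row lasts 1/12 s, in which the tool goes at most 41.7 mm and 7.16 degrees, less where a joint would pass 70% of its speed; a pose out of reach is approached as far as the arm can. A call with a gripper value outside its range is refused whole. The fingers move at their own pace and stop on an object; FORCE is the grip in N (left out, the last holds). Time passes only in rows, so rows that repeat a pose let the fingers close. It gives the time, the measured TCP pose, the force, the opening and the grip force at its end, in the units of the state.
- state(): the state, without advancing time (a new reading comes with each control period).
- read_camera(name): name is "scene" or "top"; returns (picture, depth): 384x512x3 uint8, red, green, blue; 384x512 float32, mm along the optical axis (not along the pixel's ray), 0 where there is no reading.
- camera_info(name): a dict with "fovy" (degrees; the focal length in pixels is half the picture's height over the tangent of half this angle, whatever the lens; pixels are square), "cx", "cy" (the principal point, pixels), "camera_from_world" (4x4, takes a point from world to camera coordinates). Camera axes: x right, y down, z forward; pixel columns grow to the right and rows downward; lengths in mm; the calibration is good to about 2 mm. A picture is of the moment at which its call begins. camera_info takes no time and is no camera call.
- finish_job(): hands the job in; it is judged then, once.
The state is a dict: "time": time; "joint_pos": joint angles; "qd": joint speeds; "tau": joint torques, N m; "eef_pos": TCP position; "tool_rot": TCP orientation; "ft_force": force on the tool from outside, world axes, zero at the start; "moment": the same for the moment, N m; "finger_gap": finger opening in mm; "finger_force": force on a finger pad.
Only numpy, scipy, OpenCV 4.12 (cv2) and the standard library are available. Lean on these libraries where they do the work, as an engineer would, in place of code of your own. Each camera call takes 0.05 s, during which the arm holds its last target. There are 200 camera calls.

## Working session

There is one attempt and no reset: what is moved stays moved. The work goes in short steps, Python scripts to look and compute and a shell command to move; the robot and the scene stay as the last step left them, time stands still between calls to the robot, and variables do not carry over. Pictures are saved under pics/ and viewed, at most 14 in all, crops included, and the job is handed in when it is done.

```bash
ls; mkdir -p pics; cat > h.py <<'E'
import numpy as np, cv2
from bench import state, read_camera, camera_info
E
python3 - <<'E'
from h import *
s=state(); print(s)
for n in("scene","top"):
    p,d=read_camera(n); np.savez(f"pics/{n}0.npz",p=p,d=d); cv2.imwrite(f"pics/{n}0.png",cv2.resize(p[:,:,::-1],(800,600)))
    print(n,camera_info(n))
E
```

```text
pics
{'time': 0.0, 'joint_pos': array([ 1.01498607e+00,  3.42742399e-01,  1.52499251e+00, -2.49317284e-05,
        1.27540165e+00, -1.46015694e-01]), 'qd': array([ 0.00133924, -0.00128085,  0.00093169, -0.00023847,  0.00081351,
        0.00115536]), 'tau': array([-8.71980683e-04, -4.31236231e+01, -2.44224018e+01,  7.18108658e-02,
        5.59470069e-02, -1.84706341e-04]), 'eef_pos': array([208.93617777, 481.16435375, 205.04333104]), 'tool_rot': array([-6.39094358e-01, -3.07538028e+00,  2.28986884e-03]), 'ft_force': array([ 0.66845345,  0.41341103, -0.18574533]), 'moment': array([-0.04664818,  0.05316516, -0.01419755]), 'finger_force': 0.0, 'finger_gap': 91.74223632345844}
scene {'fovy': 53.20643685802551, 'cx': 255.37580127472924, 'cy': 192.96629120853405, 'camera_from_world': array([[-7.84114216e-01,  6.20590576e-01, -5.67736848e-03,
         4.27885792e+02],
       [ 4.41408816e-01,  5.51241440e-01, -7.08019161e-01,
        -1.12901185e+02],
       [-4.36260418e-01, -5.57673930e-01, -7.06170401e-01,
         1.10822957e+03],
       [ 0.00000000e+00,  0.00000000e+00,  0.00000000e+00,
         1.00000000e+00]])}
top {'fovy': 44.598736588846315, 'cx': 259.4250145112325, 'cy': 182.76783109551727, 'camera_from_world': array([[ 2.33953260e-02, -9.99558628e-01,  1.83086830e-02,
        -9.20239061e+01],
       [-9.82362934e-01, -2.63835289e-02, -1.85113413e-01,
         5.05623011e+02],
       [ 1.85514757e-01, -1.36549829e-02, -9.82546598e-01,
         1.35421054e+03],
       [ 0.00000000e+00,  0.00000000e+00,  0.00000000e+00,
         1.00000000e+00]])}
```

View pics/top0.png

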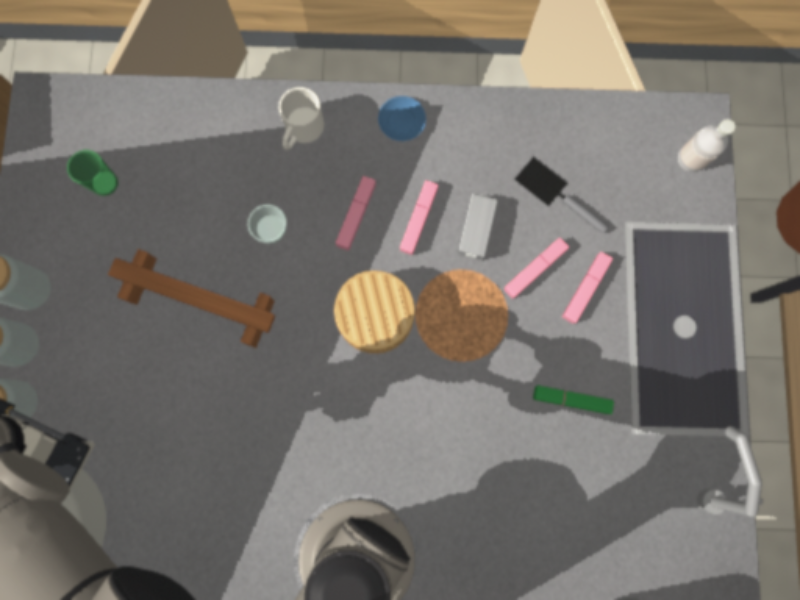

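View pics/scene0.png

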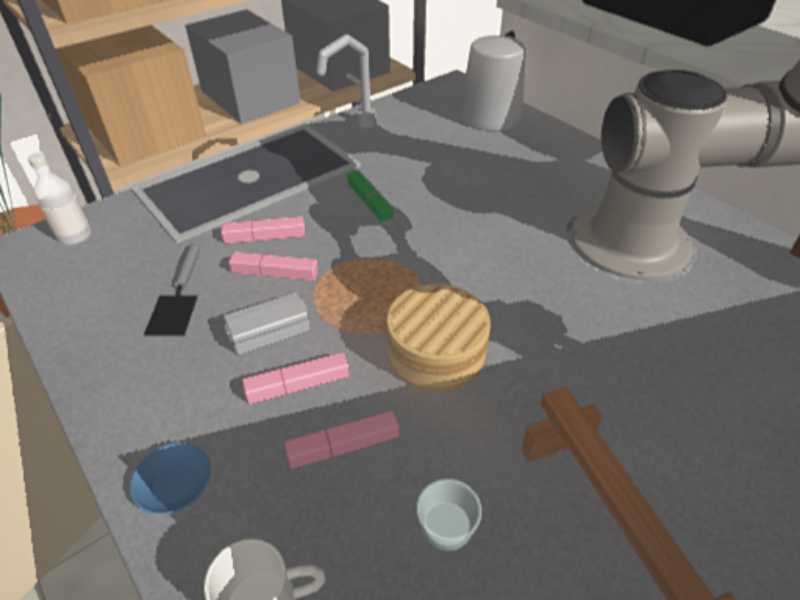

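The top view shows four pink cases at about (355,212), (420,217), (537,267) and (588,288), and the tin at (478,225). The steamer is at (374,310), the mat at (462,315) and the rail runs from (115,265) to (270,320). The ramekin is at (267,224), the spatula is at (560,190), and the green look-alike at (573,400) stays untouched. The scene view agrees.

```bash
cat >> h.py <<'E'
def cloud(n,p=None,d=None):
    if p is None: p,d=read_camera(n)
    c=camera_info(n); f=192/np.tan(np.radians(c["fovy"]/2)); M=np.linalg.inv(c["camera_from_world"])
    v,u=np.mgrid[:384,:512]; d=d.astype(float)
    P=np.stack([(u-c["cx"])/f*d,(v-c["cy"])/f*d,d,np.ones_like(d)],-1)@M.T
    W=P[...,:3]; W[d==0]=np.nan
    return p,W,cv2.cvtColor(p,cv2.COLOR_RGB2HSV)
def blobs(m,W,amin=60):
    n,l,s,c=cv2.connectedComponentsWithStats(m.astype(np.uint8))
    return [(i,W[l==i],c[i],s[i,4]) for i in range(1,n) if s[i,4]>=amin]
def rect(Q,tol=6):
    z=np.nanpercentile(Q[:,2],85); T=Q[abs(Q[:,2]-z)<tol]
    (cx,cy),(w,h),a=cv2.minAreaRect(T[:,:2].astype(np.float32))
    if w<h: w,h,a=h,w,a+90
    a=(a+90)%180-90
    return np.round([cx,cy,np.median(T[:,2]),w,h,a],1)
def report(n,data=None):
    p,W,H=cloud(n,*(data or ())); x,y,z=W[...,0],W[...,1],W[...,2]
    hue,sat=H[...,0].astype(int),H[...,1]
    ws=(x>250)&(x<850)&(y>-560)&(y<520)
    ms={"pink":((hue>160)|(hue<4))&(sat>50)&ws&(z>5),
        "tin":(sat<40)&ws&(z>25)&(z<60)&(x>520)&(y<0)&(y>-330),
        "rail":(hue<20)&(sat>80)&ws&(z>68)&(z<95)&(y>120),
        "steamer":(hue>10)&(hue<30)&(sat>50)&ws&(z>62)&(z<90)&(y<120),
        "mat":(hue<22)&(sat>60)&ws&(abs(z)<10)&(y<60)}
    for k,m in ms.items():
        for i,Q,c,a in blobs(m,W): print(n,k,np.round(c),a,rect(Q[~np.isnan(Q[:,2])]))
E
python3 - <<'E'
from h import *
for n in("top","scene"):
    z=np.load(f"pics/{n}0.npz"); report(n,(z["p"],z["d"]))
E
```

```text
top pink [227. 136.] 470 [659.9  23.1  28.6 150.7  28.7 -19.5]
top pink [268. 139.] 451 [ 654.6 -102.6   29.2  148.7   28.4  -19.2]
top pink [343. 171.] 451 [ 557.5 -336.    29.1  148.2   27.8  -46.7]
top pink [376. 184.] 496 [ 520.7 -436.6   29.3  148.9   28.   -30.2]
top tin [305. 144.] 693 [ 635.1 -218.1   42.6  120.6   53.8  -12.5]
top rail [122. 188.] 1340 [476.2 321.1  80.3 319.6  36.   71.7]
top steamer [239. 198.] 2055 [458.1 -20.4  77.1 145.9 145.1 -88.5]
top mat [295. 201.] 2775 [ 462.2 -191.5    2.2  182.7  182.7   57.4]
scene pink [168. 146.] 638 [ 521.3 -435.9   30.   148.8   33.4  -31.2]
scene pink [175. 169.] 716 [ 559.5 -334.8   29.8  150.9   29.4  -45.9]
scene pink [189. 241.] 1068 [ 655.2 -101.7   29.2  148.9   29.   -18.7]
scene pink [219. 280.] 1240 [660.9  25.3  28.9 149.2  29.4 -19.4]
scene tin [170. 203.] 1065 [ 636.5 -217.4   43.4  119.8   58.   -11.9]
scene rail [400. 319.] 3309 [470.7 302.6  80.4 276.9  37.2  71.7]
scene steamer [280. 207.] 2754 [458.8 -20.4  77.9 149.  145.7 -88.3]
scene mat [231. 187.] 2278 [ 467.5 -201.6    3.1  183.9  158.9   23.4]
scene mat [279. 245.] 128 [491.9  18.3   7.  139.8  48.  -41.5]
```

```bash
cat >> h.py <<'E'
from scipy.spatial.transform import Rotation as Ro
def go(*targets):
    "targets (x,y,z,psi_deg): psi = world angle of tool y; prints row shift (m) and turn"
    s=state(); R=Ro.from_rotvec(s["tool_rot"]).as_matrix()
    print("t",round(s["time"],1),"tcp",np.round(s["eef_pos"],1),"psi",round(np.degrees(np.arctan2(R[1,1],R[0,1])),1),"gap",round(s["finger_gap"],1),"F",np.round(s["ft_force"],1),"q",np.round(s["joint_pos"],2))
    for x,y,z,a in targets:
        best=None
        for k in(0,180):
            t=np.radians(a+k); yy=np.array([np.cos(t),np.sin(t),0]); zz=np.array([0,0,-1.]); Rt=np.stack([np.cross(yy,zz),yy,zz],1)
            r=Ro.from_matrix(R.T@Rt).as_rotvec()
            if best is None or np.linalg.norm(r)<np.linalg.norm(best): best=r
        print(np.round(R.T@(np.array([x,y,z])-s["eef_pos"])/1000,4),np.round(best,3))
def slot(s): return 476.2+s*.314,321.1+s*.949
E
python3 -c "
from h import *
go((660.4,24,120,70.5))
print([np.round(slot(s)) for s in (136,75,14,-47,-121)])"
```

```text
t 0.1 tcp [208.9 481.2 205.1] psi 66.5 gap 92.0 F [-0.1  0.7  0.5] q [ 1.02  0.34  1.52  0.    1.28 -0.15]
[-0.5963 -0.2394  0.0853] [-0.001 -0.    -0.069]
[array([519., 450.]), array([500., 392.]), array([481., 334.]), array([461., 276.]), array([438., 206.])]
```

```bash
python3 -m jog '[0.6,-0.5963,-0.2394,0.0853,0,0,-0.069, 0.6,-0.5963,-0.2394,0.0853,0,0,-0.069, 0.6,-0.5963,-0.2394,0.0853,0,0,-0.069, 0.6,-0.5963,-0.2394,0.0853,0,0,-0.069, 0.6,-0.5963,-0.2394,0.0853,0,0,-0.069, 0.6,-0.5963,-0.2394,0.0853,0,0,-0.069, 0.6,-0.5963,-0.2394,0.0853,0,0,-0.069, 0.6,-0.5963,-0.2394,0.0853,0,0,-0.069, 0.6,-0.5963,-0.2394,0.0853,0,0,-0.069, 0.6,-0.5963,-0.2394,0.0853,0,0,-0.069, 0.6,-0.5963,-0.2394,0.0853,0,0,-0.069, 0.6,-0.5963,-0.2394,0.0853,0,0,-0.069, 0.6,-0.5963,-0.2394,0.0853,0,0,-0.069, 0.6,-0.5963,-0.2394,0.0853,0,0,-0.069, 0.6,-0.5963,-0.2394,0.0853,0,0,-0.069, 0.6,-0.5963,-0.2394,0.0853,0,0,-0.069, 0.6,-0.5963,-0.2394,0.0853,0,0,-0.069, 0.6,-0.5963,-0.2394,0.0853,0,0,-0.069, 0.6,-0.5963,-0.2394,0.0853,0,0,-0.069, 0.6,-0.5963,-0.2394,0.0853,0,0,-0.069]' 20
python3 -c "
from h import *
go((660.4,24,4,70.5))"
```

```text
time: 1.77
eef_pos: [659.9, 25.7, 120.6]
tool_rot: [-0.531, -3.096, -0.0]
ft_force: [-0.1, 0.3, 0.0]
finger_gap: 54.9
finger_force: 0.0
t 1.8 tcp [659.9  25.7 120.6] psi 70.5 gap 54.9 F [-0.1  0.3  0. ] q [-0.08  0.66  1.23  0.    1.25 -1.31]
[-0.0011 -0.0014  0.1166] [ 0.    -0.001  0.001]
```

```bash
python3 -m jog '[0.6,-0.001,-0.001,0.06,0,0,0, 0.6,-0.001,-0.001,0.1,0,0,0, 0.6,-0.001,-0.001,0.1165,0,0,0, 0.6,-0.001,-0.001,0.1165,0,0,0, 0.6,-0.001,-0.001,0.1165,0,0,0, 0,-0.001,-0.001,0.1165,0,0,0, 0,-0.001,-0.001,0.1165,0,0,0, 0,-0.001,-0.001,0.1165,0,0,0, 0,-0.001,-0.001,0.1165,0,0,0, 0,-0.001,-0.001,0.1165,0,0,0, 0,-0.001,-0.001,0.1165,0,0,0, 0,-0.001,-0.001,0.1,0,0,0, 0,-0.001,-0.001,0.07,0,0,0, 0,-0.001,-0.001,0.03,0,0,0, 0,-0.001,-0.001,-0.01,0,0,0, 0,-0.001,-0.001,-0.04,0,0,0, 0,-0.001,-0.001,-0.06,0,0,0, 0,-0.001,-0.001,-0.06,0,0,0]' 30
python3 -c "
from h import *
go((*slot(136),160,71.7),(655,-102,120,70.9))"
```

```text
time: 3.27
eef_pos: [663.7, 22.9, 186.4]
tool_rot: [0.531, 3.086, 0.001]
ft_force: [0.2, 0.3, 0.2]
finger_gap: 26.3
finger_force: 30.0
t 3.3 tcp [663.7  22.9 186.4] psi 70.5 gap 26.3 F [0.2 0.3 0.2] q [-0.08  0.61  1.13 -0.    1.39 -1.31]
[0.2795 0.3543 0.0247] [ 0.002  0.009 -0.021]
[-0.033  -0.1208  0.0664] [ 0.002  0.009 -0.007]
```

```bash
python3 -m jog '[0,0.28,0.355,0.02,0,0,-0.021, 0,0.28,0.355,0.02,0,0,-0.021, 0,0.28,0.355,0.02,0,0,-0.021, 0,0.28,0.355,0.02,0,0,-0.021, 0,0.28,0.355,0.02,0,0,-0.021, 0,0.28,0.355,0.02,0,0,-0.021, 0,0.28,0.355,0.02,0,0,-0.021, 0,0.28,0.355,0.02,0,0,-0.021, 0,0.28,0.355,0.02,0,0,-0.021, 0,0.28,0.355,0.02,0,0,-0.021, 0,0.28,0.355,0.02,0,0,-0.021, 0,0.28,0.355,0.02,0,0,-0.021, 0,0.28,0.355,0.02,0,0,-0.021, 0,0.28,0.355,0.02,0,0,-0.021, 0,0.28,0.355,0.02,0,0,-0.021, 0,0.28,0.355,0.02,0,0,-0.021, 0,0.28,0.355,0.02,0,0,-0.021, 0,0.28,0.355,0.02,0,0,-0.021]' 30
python3 - <<'E'
from h import *
go((*slot(136),120,71.7),(*slot(136),85,71.7))
p,W,H=cloud("top"); q,V,G=cloud("scene")
for n,W,H in(("top",W,H),("scene",V,G)):
    z=W[...,2]; m=((H[...,0]>160)|(H[...,0]<4))&(H[...,1]>50)&(z>100)&(W[...,1]>200)
    for i,Q,c,a in blobs(m,W,30): print(n,a,rect(Q),np.round(Q.min(0)),np.round(Q.max(0)))
E
```

```text
time: 4.77
eef_pos: [516.7, 450.4, 160.6]
tool_rot: [0.503, 3.101, 0.0]
ft_force: [0.1, -0.1, 0.3]
finger_gap: 26.1
finger_force: 30.0
t 4.8 tcp [516.7 450.4 160.6] psi 71.6 gap 26.1 F [ 0.1 -0.1  0.3] q [ 0.61  0.68  1.08 -0.    1.38 -0.64]
[-0.0021  0.0005  0.0406] [ 0.     0.    -0.002]
[-0.0021  0.0005  0.0756] [ 0.     0.    -0.002]
top 146 [571.9 428.9 182.6  29.8  27.9  66.3] [522. 370. 155.] [589. 445. 293.]
scene 104 [478.2 456.6 183.2  16.1   9.8  67.8] [471. 444. 181.] [548. 465. 272.]
scene 1021 [540.1 441.3 183.1  95.5  27.6 -19.4] [491. 415. 174.] [582. 461. 262.]
```

```bash
python3 -m jog '[0,-0.0035,0.0005,0.03,0,0,0, 0,-0.0035,0.0005,0.055,0,0,0, 0,-0.0035,0.0005,0.067,0,0,0, 0,-0.0035,0.0005,0.071,0,0,0, 0,-0.0035,0.0005,0.0735,0,0,0, 0,-0.0035,0.0005,0.0745,0,0,0, 0,-0.0035,0.0005,0.0745,0,0,0, 0,-0.0035,0.0005,0.0745,0,0,0]' 30
python3 -c "
from h import *
go((*slot(136),86,71.7))"
```

```text
time: 5.53
eef_pos: [520.2, 451.2, 87.5]
tool_rot: [0.5, 3.1, 0.003]
ft_force: [-0.5, -0.1, 0.3]
finger_gap: 25.9
finger_force: 30.0
t 5.5 tcp [520.2 451.2  87.5] psi 71.7 gap 25.9 F [-0.5 -0.1  0.3] q [ 0.6   0.74  1.17  0.    1.23 -0.65]
[ 0.0009 -0.0014  0.0015] [ 0.002  0.002 -0.   ]
```

```bash
python3 -m jog '[0,0,0,0.001,0,0,0, 0,0,0,0.002,0,0,0, 0,0,0,0.002,0,0,0, 0.48,0,0,0.002,0,0,0, 0.48,0,0,0.002,0,0,0, 0.48,0,0,0.002,0,0,0, 0.48,0,0,0.002,0,0,0, 0.48,0,0,-0.01,0,0,0, 0.48,0,0,-0.04,0,0,0, 0.48,0,0,-0.075,0,0,0, 0.48,0,0,-0.085,0,0,0, 0.48,0,0,-0.085,0,0,0]' 30
python3 -c "
from h import *
go((655,-102,110,70.9))"
```

```text
time: 6.53
eef_pos: [521.3, 451.9, 176.3]
tool_rot: [0.499, 3.095, 0.01]
ft_force: [0.7, -0.4, 0.3]
finger_gap: 43.8
finger_force: 0.0
t 6.5 tcp [521.3 451.9 176.3] psi 71.7 gap 43.8 F [ 0.7 -0.4  0.3] q [ 0.6   0.67  1.05  0.    1.41 -0.65]
[-0.3007 -0.4843  0.0644] [0.007 0.005 0.014]
```

```bash
python3 -m jog '[0.6,-0.3,-0.4843,0.061,0,0,0.014, 0.6,-0.3,-0.4843,0.061,0,0,0.014, 0.6,-0.3,-0.4843,0.061,0,0,0.014, 0.6,-0.3,-0.4843,0.061,0,0,0.014, 0.6,-0.3,-0.4843,0.061,0,0,0.014, 0.6,-0.3,-0.4843,0.061,0,0,0.014, 0.6,-0.3,-0.4843,0.061,0,0,0.014, 0.6,-0.3,-0.4843,0.061,0,0,0.014, 0.6,-0.3,-0.4843,0.061,0,0,0.014, 0.6,-0.3,-0.4843,0.061,0,0,0.014, 0.6,-0.3,-0.4843,0.061,0,0,0.014, 0.6,-0.3,-0.4843,0.061,0,0,0.014, 0.6,-0.3,-0.4843,0.061,0,0,0.014, 0.6,-0.3,-0.4843,0.061,0,0,0.014, 0.6,-0.3,-0.4843,0.061,0,0,0.014, 0.6,-0.3,-0.4843,0.061,0,0,0.014, 0.6,-0.3,-0.4843,0.061,0,0,0.014, 0.6,-0.3,-0.4843,0.061,0,0,0.014, 0.6,-0.3,-0.4843,0.061,0,0,0.014]' 30
python3 -c "
from h import *
report('top')
report('scene')
go((655.3,-102.2,4,71))"
```

```text
time: 8.12
eef_pos: [652.0, -101.7, 110.0]
tool_rot: [-0.519, -3.098, -0.0]
ft_force: [0.4, 0.3, 0.2]
finger_gap: 55.0
finger_force: 0.0
top pink [ 76. 172.] 666 [517.6 448.9 107.6 148.9  29.3 -17.8]
top pink [343. 171.] 458 [ 557.3 -335.8   29.1  150.2   27.9  -46.7]
top pink [376. 184.] 492 [ 521.4 -436.8   28.9  149.9   28.3  -30.2]
top tin [306. 146.] 619 [ 634.5 -218.    42.9  121.    52.8  -12.6]
top rail [103. 181.] 549 [494.3 375.7  80.3 129.9  35.9  71.7]
top mat [295. 201.] 2764 [ 463.1 -192.5    2.3  183.2  181.8   25.9]
scene pink [146. 149.] 97 [ 577.5 -467.2   29.9   26.8   20.5   67.5]
scene pink [152. 168.] 105 [ 602.1 -380.7   29.9   28.1   22.2   50.2]
scene pink [197. 171.] 136 [ 516.9 -289.8   29.5   28.7   26.1   44.6]
scene pink [189. 241.] 1060 [ 655.1 -102.    29.2  149.2   30.3  -18.6]
scene pink [487. 377.] 521 [478.  453.3 108.   78.8  24.5 -35.9]
scene tin [154. 208.] 404 [ 673.4 -224.8   43.6   54.1   45.7   74.8]
scene rail [400. 319.] 3306 [470.1 302.   80.4 274.9  37.   71.8]
scene steamer [280. 207.] 2768 [458.3 -19.7  77.8 147.9 147.7  25.1]
scene mat [232. 187.] 2194 [ 467.9 -200.9    3.   182.5  157.5   22.7]
scene mat [279. 245.] 119 [491.5  18.7   6.1 140.2  48.  -40.9]
t 8.2 tcp [ 652.1 -102.1  110.2] psi 71.0 gap 55.2 F [ 0.4 -1.2 -0.5] q [-0.27  0.67  1.24  0.    1.23 -1.51]
[-0.0031  0.0009  0.1062] [ 0.  0. -0.]
```

```bash
python3 -m jog '[0.6,-0.003,0.001,0.06,0,0,0, 0.6,-0.003,0.001,0.09,0,0,0, 0.6,-0.003,0.001,0.106,0,0,0, 0.6,-0.003,0.001,0.106,0,0,0, 0.6,-0.003,0.001,0.106,0,0,0, 0,-0.003,0.001,0.106,0,0,0, 0,-0.003,0.001,0.106,0,0,0, 0,-0.003,0.001,0.106,0,0,0, 0,-0.003,0.001,0.106,0,0,0, 0,-0.003,0.001,0.106,0,0,0, 0,-0.003,0.001,0.106,0,0,0, 0,-0.003,0.001,0.09,0,0,0, 0,-0.003,0.001,0.06,0,0,0, 0,-0.003,0.001,0.02,0,0,0, 0,-0.003,0.001,-0.02,0,0,0, 0,-0.003,0.001,-0.05,0,0,0, 0,-0.003,0.001,-0.07,0,0,0, 0,-0.003,0.001,-0.07,0,0,0, 0,-0.003,0.001,-0.07,0,0,0]' 30
python3 -c "
from h import *
go((*slot(75),160,71.7))"
```

```text
time: 9.8
eef_pos: [655.6, -103.6, 180.8]
tool_rot: [0.522, 3.096, -0.0]
ft_force: [1.6, -0.0, -0.8]
finger_gap: 26.4
finger_force: 30.0
t 9.8 tcp [ 655.6 -103.6  180.8] psi 70.9 gap 26.4 F [ 1.6 -0.  -0.8] q [-0.27  0.62  1.14  0.    1.38 -1.51]
[0.3097 0.4174 0.0202] [ 0.     0.002 -0.014]
```

```bash
python3 -m jog '[0,0.3085,0.4174,0.02,0,0,-0.014, 0,0.3085,0.4174,0.02,0,0,-0.014, 0,0.3085,0.4174,0.02,0,0,-0.014, 0,0.3085,0.4174,0.02,0,0,-0.014, 0,0.3085,0.4174,0.02,0,0,-0.014, 0,0.3085,0.4174,0.02,0,0,-0.014, 0,0.3085,0.4174,0.02,0,0,-0.014, 0,0.3085,0.4174,0.02,0,0,-0.014, 0,0.3085,0.4174,0.02,0,0,-0.014, 0,0.3085,0.4174,0.02,0,0,-0.014, 0,0.3085,0.4174,0.02,0,0,-0.014, 0,0.3085,0.4174,0.02,0,0,-0.014, 0,0.3085,0.4174,0.02,0,0,-0.014, 0,0.3085,0.4174,0.02,0,0,-0.014, 0,0.3085,0.4174,0.02,0,0,-0.014, 0,0.3085,0.4174,0.02,0,0,-0.014, 0,0.3085,0.4174,0.02,0,0,-0.014, 0,0.3085,0.4174,0.02,0,0,-0.014, 0,0.3085,0.4174,0.02,0,0,-0.014]' 30
cat >> h.py <<'E'
def held():
    for n in("scene","top"):
        p,W,H=cloud(n); z=W[...,2]; m=((H[...,0]>160)|(H[...,0]<4))&(H[...,1]>50)&(z>115)&(z<230)&(W[...,1]>100)
        for i,Q,c,a in blobs(m,W,60): print("held",n,a,rect(Q))
E
python3 -c "
from h import *
held()
go((*slot(75),86,71.7))"
```

```text
time: 11.38
eef_pos: [501.2, 390.8, 160.0]
tool_rot: [0.503, 3.101, -0.0]
ft_force: [-0.0, -0.6, -0.5]
finger_gap: 26.5
finger_force: 30.0
held scene 1486 [526.  381.8 182.8  95.4  27.9 -17.6]
held top 128 [558.5 369.1 183.5  29.   26.3  67.4]
t 11.5 tcp [501.  391.3 160.1] psi 71.6 gap 26.0 F [ 0.1 -0.3  0.5] q [ 0.54  0.58  1.26  0.    1.3  -0.71]
[0.0015 0.0005 0.0741] [ 0.     0.    -0.002]
```

```bash
python3 -m jog '[0,0.0005,0.0005,0.03,0,0,0, 0,0.0005,0.0005,0.055,0,0,0, 0,0.0005,0.0005,0.067,0,0,0, 0,0.0005,0.0005,0.0715,0,0,0, 0,0.0005,0.0005,0.074,0,0,0, 0,0.0005,0.0005,0.0755,0,0,0, 0,0.0005,0.0005,0.0755,0,0,0, 0,0.0005,0.0005,0.0755,0,0,0, 0.48,0.0005,0.0005,0.0755,0,0,0, 0.48,0.0005,0.0005,0.0755,0,0,0, 0.48,0.0005,0.0005,0.0755,0,0,0, 0.48,0.0005,0.0005,0.0755,0,0,0, 0.48,0.0005,0.0005,0.06,0,0,0, 0.48,0.0005,0.0005,0.03,0,0,0, 0.48,0.0005,0.0005,0,0,0,0, 0.48,0.0005,0.0005,-0.01,0,0,0, 0.48,0.0005,0.0005,-0.01,0,0,0, 0.48,0.0005,0.0005,-0.01,0,0,0]' 30
python3 -c "
from h import *
go((557.8,-335.5,110,43.5))"
```

```text
time: 12.98
eef_pos: [500.1, 392.6, 169.7]
tool_rot: [0.5, 3.101, 0.001]
ft_force: [-0.9, -0.2, 0.2]
finger_gap: 44.0
finger_force: 0.0
t 13.0 tcp [500.1 392.6 169.7] psi 71.7 gap 44.0 F [-0.9 -0.2  0.2] q [ 0.55  0.57  1.25  0.    1.32 -0.71]
[-0.2836 -0.6731  0.0595] [0.    0.    0.492]
```

```bash
python3 -m jog '[0.6,-0.2836,-0.6731,0.0595,0,0,0.49, 0.6,-0.2836,-0.6731,0.0595,0,0,0.49, 0.6,-0.2836,-0.6731,0.0595,0,0,0.49, 0.6,-0.2836,-0.6731,0.0595,0,0,0.49, 0.6,-0.2836,-0.6731,0.0595,0,0,0.49, 0.6,-0.2836,-0.6731,0.0595,0,0,0.49, 0.6,-0.2836,-0.6731,0.0595,0,0,0.49, 0.6,-0.2836,-0.6731,0.0595,0,0,0.49, 0.6,-0.2836,-0.6731,0.0595,0,0,0.49, 0.6,-0.2836,-0.6731,0.0595,0,0,0.49, 0.6,-0.2836,-0.6731,0.0595,0,0,0.49, 0.6,-0.2836,-0.6731,0.0595,0,0,0.49, 0.6,-0.2836,-0.6731,0.0595,0,0,0.49, 0.6,-0.2836,-0.6731,0.0595,0,0,0.49, 0.6,-0.2836,-0.6731,0.0595,0,0,0.49, 0.6,-0.2836,-0.6731,0.0595,0,0,0.49, 0.6,-0.2836,-0.6731,0.0595,0,0,0.49, 0.6,-0.2836,-0.6731,0.0595,0,0,0.49, 0.6,-0.2836,-0.6731,0.0595,0,0,0.49, 0.6,-0.2836,-0.6731,0.0595,0,0,0.49]' 30
python3 -c "
from h import *
report('top')
go((557.8,-335.5,4,43.5))"
```

```text
time: 14.65
eef_pos: [556.3, -335.8, 107.4]
tool_rot: [-1.24, -2.882, -0.002]
ft_force: [-0.4, 1.0, -0.1]
finger_gap: 55.3
finger_force: 0.0
top pink [ 76. 172.] 664 [518.  449.1 107.7 149.9  29.2 -18.5]
top pink [ 96. 179.] 660 [499.2 390.8 107.6 148.8  29.5 -18.5]
top pink [370. 197.] 109 [ 388.7 -280.8  519.3    8.6    1.5  -42.7]
top tin [305. 144.] 689 [ 635.9 -218.2   43.1  120.    53.7  -12.6]
top rail [ 86. 175.] 108 [510.9 426.1  80.2  35.5  24.5 -20.1]
top rail [138. 194.] 936 [460.8 274.8  80.2 222.4  35.9  71.9]
top mat [290. 184.] 705 [ 522.7 -174.4    2.3  105.7   82.9  -38. ]
t 14.7 tcp [ 556.7 -334.5  108.1] psi 43.6 gap 55.4 F [ 0.5  0.2 -0. ] q [-0.66  0.65  1.28  0.    1.21 -1.42]
[-0.0019  0.0002  0.1041] [-0.    -0.004  0.001]
```

```bash
python3 -m jog '[0.6,-0.001,0,0.06,0,0,0, 0.6,-0.001,0,0.09,0,0,0, 0.6,-0.001,0,0.104,0,0,0, 0.6,-0.001,0,0.104,0,0,0, 0.6,-0.001,0,0.104,0,0,0, 0,-0.001,0,0.104,0,0,0, 0,-0.001,0,0.104,0,0,0, 0,-0.001,0,0.104,0,0,0, 0,-0.001,0,0.104,0,0,0, 0,-0.001,0,0.104,0,0,0, 0,-0.001,0,0.104,0,0,0, 0,-0.001,0,0.09,0,0,0, 0,-0.001,0,0.06,0,0,0, 0,-0.001,0,0.02,0,0,0, 0,-0.001,0,-0.02,0,0,0, 0,-0.001,0,-0.05,0,0,0, 0,-0.001,0,-0.07,0,0,0, 0,-0.001,0,-0.07,0,0,0, 0,-0.001,0,-0.07,0,0,0]' 30
python3 -c "
from h import *
go((*slot(14),160,71.7))"
```

```text
time: 16.28
eef_pos: [558.9, -336.6, 181.6]
tool_rot: [1.237, 2.885, -0.001]
ft_force: [-0.3, -0.3, -0.9]
finger_gap: 0.4
finger_force: 0.0
t 16.3 tcp [ 558.9 -336.6  181.6] psi 43.6 gap 0.4 F [-0.3 -0.3 -0.9] q [-0.66  0.6   1.17  0.    1.37 -1.42]
[0.5399 0.406  0.0204] [-0.     0.003 -0.491]
```

Missed or dropped; look.

```bash
python3 -c "
from h import *
report('scene')
report('top')
p,d=read_camera('scene'); cv2.imwrite('pics/s1.png',cv2.resize(p[:,:,::-1],(800,600)))
"
```

```text
scene pink [168. 146.] 643 [ 521.7 -434.7   29.9  148.1   31.2  -29.6]
scene pink [175. 169.] 714 [ 558.7 -334.5   29.8  149.4   28.9  -46.9]
scene pink [432. 356.] 2103 [500.2 392.  108.1 149.9  28.3 -18.1]
scene pink [487. 377.] 524 [481.7 458.7 108.   76.8  25.8 -24.6]
scene tin [170. 203.] 1056 [ 636.  -218.2   43.4  121.4   57.3  -11.8]
scene rail [387. 300.] 2357 [460.1 271.8  80.5 211.8  36.7  71.8]
scene rail [439. 376.] 411 [508.9 418.4  80.   35.8  29.  -18.3]
scene steamer [280. 207.] 2772 [456.6 -20.   77.8 148.9 147.3  52.3]
scene mat [231. 187.] 2282 [ 466.5 -201.3    3.1  185.1  158.6   22.9]
scene mat [277. 245.] 114 [500.1  16.    7.3 131.4  39.9 -49.4]
top pink [ 76. 172.] 665 [517.9 448.8 107.8 149.8  30.3 -18.8]
top pink [ 96. 178.] 657 [499.2 390.8 107.4 148.7  32.4 -17.7]
top tin [305. 144.] 693 [ 634.8 -218.3   43.1  120.    53.5  -11.8]
top rail [ 86. 175.] 107 [510.9 426.2  80.9  34.7  25.3 -17.1]
top rail [138. 194.] 938 [460.7 274.2  80.3 222.8  35.9  71.8]
top steamer [252. 182.] 226 [506.9 -57.6  77.7 105.2  26.3  53.6]
top mat [286. 189.] 977 [ 507.9 -161.     2.2  143.4   80.9  -38.2]
```

View pics/s1.png

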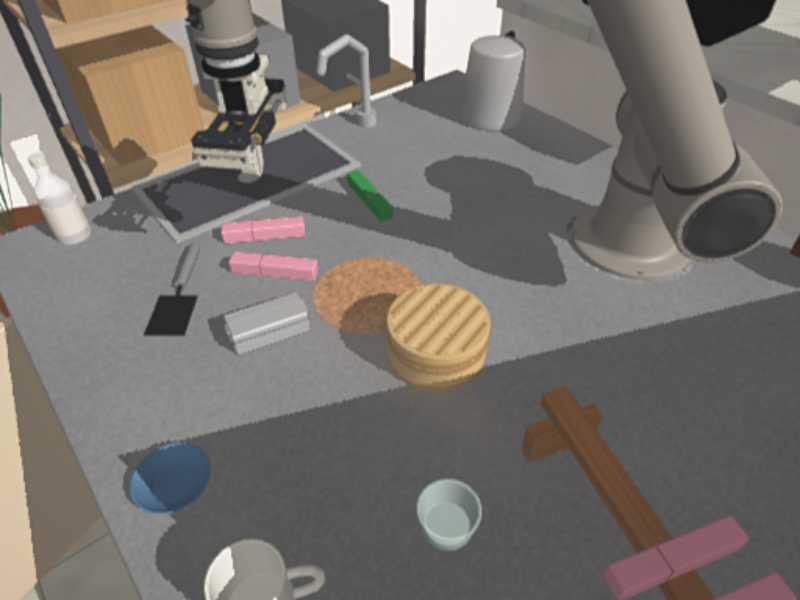

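The scene view shows case C still at (273,267), barely moved. It slipped out of the grip, so I'll retry from where I am.

```bash
python3 -c "
from h import *
go((558.2,-335.2,4,43.3))"
python3 -m jog '[0.6,0,0,0.04,0,0,0, 0.6,0,0,0.08,0,0,0, 0.6,0,0,0.12,0,0,0, 0.6,0,0,0.15,0,0,0, 0.6,0,0,0.17,0,0,0, 0.6,0,0,0.175,0,0,0, 0.6,0,0,0.175,0,0,0, 0,0,0,0.175,0,0,0, 0,0,0,0.175,0,0,0, 0,0,0,0.175,0,0,0, 0,0,0,0.175,0,0,0, 0,0,0,0.175,0,0,0, 0,0,0,0.175,0,0,0]' 30
```

```text
t 16.4 tcp [ 557.7 -335.7  178.4] psi 43.6 gap 0.2 F [ 0.2 -0.7 -0.4] q [-0.66  0.6   1.18  0.    1.37 -1.42]
[-0.0006  0.0007  0.1744] [-0.    -0.004  0.005]
time: 17.52
eef_pos: [559.5, -337.0, 7.3]
tool_rot: [1.236, 2.885, -0.001]
ft_force: [-0.4, -0.4, 5.7]
finger_gap: 12.1
finger_force: 3.0
```

```bash
python3 -m jog '[0,0,0,0,0,0,0, 0,0,0,0,0,0,0, 0,0,0,0,0,0,0]' 30
python3 -c "
from h import *
go((558.2,-335.2,4,43.3))
report('scene')
p,d=read_camera('scene'); cv2.imwrite('pics/s2.png',cv2.resize(p[80:230,100:300,::-1],(800,600),interpolation=cv2.INTER_CUBIC))
"
```

```text
time: 17.77
eef_pos: [559.5, -337.0, 7.3]
tool_rot: [1.236, 2.884, -0.001]
ft_force: [0.0, -1.2, 6.3]
finger_gap: -0.0
finger_force: 3.0
t 17.8 tcp [ 559.5 -337.     7.3] psi 43.6 gap -0.0 F [ 0.  -1.2  6.3] q [-0.66  0.77  1.37  0.    1.01 -1.42]
[0.0022 0.0003 0.0033] [0.001 0.003 0.005]
scene pink [188. 145.] 153 [ 471.5 -405.8   29.6   33.9   27.6  -23.7]
scene pink [180. 171.] 516 [ 558.9 -333.7   29.3  148.4   28.1  -45.8]
scene pink [431. 356.] 2104 [499.6 392.3 108.1 150.4  28.  -18.3]
scene pink [487. 377.] 523 [482.3 459.8 108.   76.1  26.1 -22.2]
scene tin [170. 203.] 1055 [ 636.9 -217.5   43.4  120.2   57.1  -12.8]
scene rail [387. 300.] 2353 [460.3 272.1  80.5 211.4  37.2  71.3]
scene rail [439. 376.] 405 [509.  418.7  80.1  35.5  28.5 -19.7]
scene steamer [280. 207.] 2758 [458.6 -19.8  77.8 148.2 147.3 -74.1]
scene mat [231. 187.] 2280 [ 466.9 -201.4    3.1  185.2  159.3   23. ]
scene mat [279. 245.] 128 [491.   17.9   7.1 140.   47.9 -40.9]
```

View pics/s2.png

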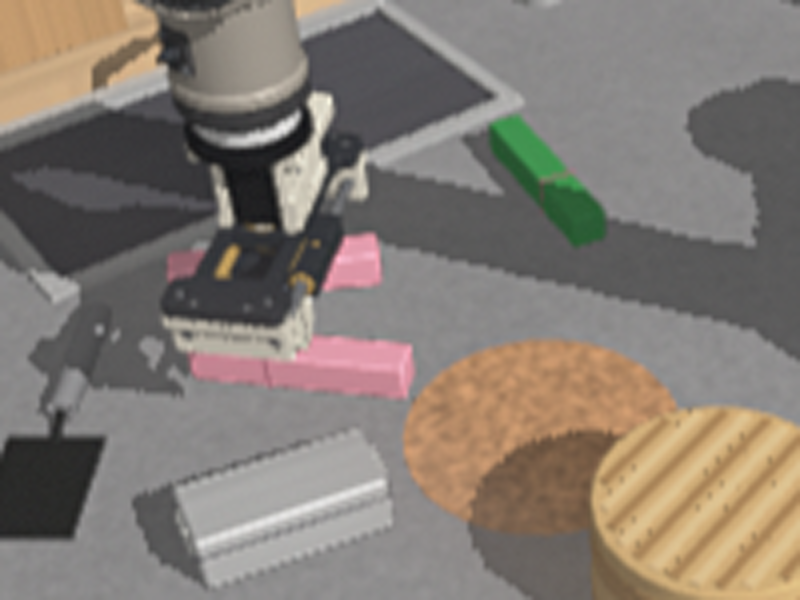

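The crop shows the gripper body over case C at about (270,300), with the case still in place, yet the gap reads 0. I'll lift straight up, open and look at the fingers.

```bash
python3 -m jog '[0,0,0,-0.03,0,0,0, 0,0,0,-0.06,0,0,0, 0,0,0,-0.08,0,0,0, 0,0,0,-0.08,0,0,0, 0.6,0,0,-0.08,0,0,0, 0.6,0,0,-0.08,0,0,0, 0.6,0,0,-0.08,0,0,0, 0.6,0,0,-0.08,0,0,0, 0.6,0,0,-0.08,0,0,0, 0.6,0,0,-0.08,0,0,0]' 30
python3 -c "
from h import *
go((558.2,-335.2,4,43.3))
report('scene')
p,d=read_camera('scene'); a=cv2.resize(p[60:210,120:270,::-1],(400,400))
q,d=read_camera('top'); b=cv2.resize(q[100:250,260:410,::-1],(400,400)); cv2.imwrite('pics/s3.png',np.hstack([a,b]))
"
```

```text
time: 18.7
eef_pos: [558.3, -336.0, 84.6]
tool_rot: [-1.237, -2.886, -0.001]
ft_force: [-0.2, 0.1, -0.4]
finger_gap: 35.6
finger_force: 0.0
t 18.7 tcp [ 558.3 -336.    84.6] psi 43.6 gap 35.6 F [-0.2  0.1 -0.4] q [-0.66  0.68  1.3   0.    1.16 -1.42]
[0.0005 0.0005 0.0806] [-0.    -0.001  0.005]
scene pink [169. 147.] 541 [ 522.5 -433.7   30.1  148.6   29.6  -29.7]
scene pink [175. 170.] 725 [ 559.  -335.1   29.7  149.9   29.6  -47.2]
scene pink [432. 356.] 2097 [499.5 392.3 108.1 150.   28.4 -18.3]
scene pink [487. 377.] 523 [476.8 452.7 108.   79.6  25.  -37.9]
scene tin [170. 203.] 1065 [ 636.5 -217.6   43.4  122.3   56.5  -12. ]
scene rail [387. 301.] 2358 [460.5 271.6  80.5 212.6  36.6  71.5]
scene rail [439. 376.] 412 [508.6 418.7  80.1  35.4  28.8 -18.6]
scene steamer [280. 207.] 2764 [456.9 -19.7  77.8 149.5 147.4  52. ]
scene mat [231. 187.] 2279 [ 468.3 -200.7    3.   182.7  158.4   23.3]
scene mat [279. 245.] 126 [491.8  18.6   6.9 140.2  48.6 -41.4]
```

View pics/s3.png

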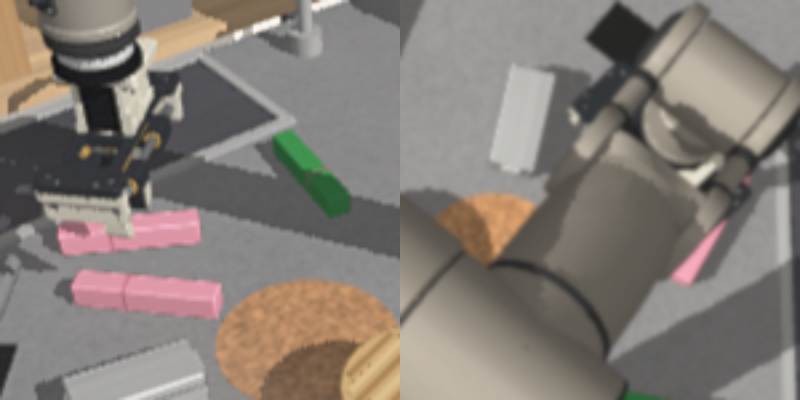

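```bash
python3 -c "
from h import *
for n in('scene','top'):
    p,W,H=cloud(n); c=camera_info(n); f=192/np.tan(np.radians(c['fovy']/2))
    X=c['camera_from_world']@np.array([558.3,-336,84.6,1]); print(n,'tcp px',f*X[:2]/X[2]+[c['cx'],c['cy']])
    x,y,z=W[...,0],W[...,1],W[...,2]
    for lo in range(40,200,20):
        m=(np.hypot(x-558,y+336)<150)&(z>lo)&(z<lo+20)
        if m.sum(): print(lo,m.sum(),np.round([x[m].min(),x[m].max(),y[m].min(),y[m].max()]))
print(state()['eef_pos'],state()['finger_gap'])
"
```

```text
scene tcp px [170.81318804 149.85968316]
40 412 [ 573.  680. -254. -188.]
100 40 [ 527.  592. -364. -304.]
120 70 [ 523.  596. -358. -301.]
140 5 [ 521.  525. -358. -354.]
160 110 [ 472.  646. -373. -251.]
180 522 [ 469.  651. -382. -248.]
top tcp px [347.14690247 165.92326421]
40 295 [ 484.  683. -422. -189.]
140 1 [ 584.  584. -324. -324.]
160 2 [ 592.  595. -256. -254.]
180 51 [ 544.  604. -401. -253.]
[ 558.51551462 -336.17506812   85.29537397] 53.3490720040735
```

```bash
python3 -c "
from h import *
p,W,H=cloud('scene'); z=W[...,2]
a=cv2.resize(p[105:185,130:210,::-1],(600,600),interpolation=cv2.INTER_CUBIC); cv2.imwrite('pics/s4.png',a)
print(np.round(z[130:172:2,150:196:3]).astype(int))
"
```

```text
[[                 213                  215                  215
                   216                  216                  214
                   191                  187                  128
                     2                    2                    2
                     1                    3                    4
                     4]
 [                 209                  210                  210
                   212                  213                  209
                   189                  184                  124
                     4                    3                    2
                     4                    0                    2
                     4]
 [                 203                  203                  205
                   204                  205                  205
                   179                  179                  114
                     2                   -1                    2
                     1                    2                    3
                     4]
 [                 192                  193          
[... 5590 characters left out ...]
   28
                    30                   30                   32
                    30                   30                   30
                    28                   27                   31
                    31                   32                   29
                    31]
 [                  18                   21                   21
                    23                   24                   25
                    24                   26                   27
                    28                   28                   30
                    30                   28                   31
                    32]]<string>:5: RuntimeWarning: invalid value encountered in cast
```

View pics/s4.png

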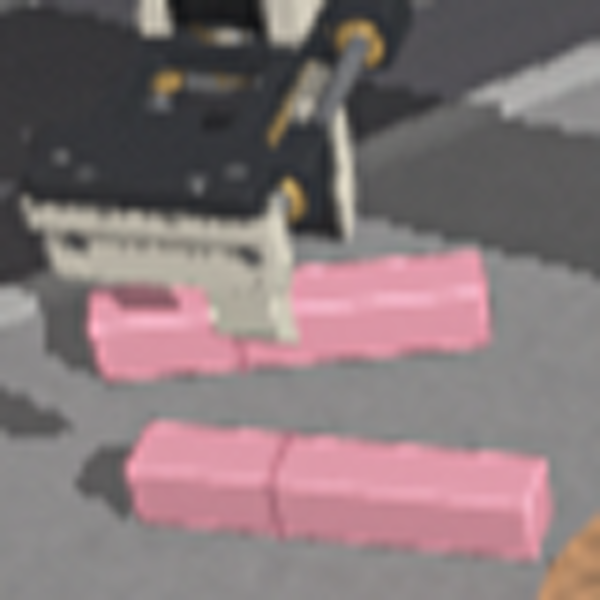

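The close view shows the front fingertip at about (255,335) and the rear one at (340,235). Their depth puts them above the reported TCP height, so I'm checking the fingertip heights directly, here and against the kinematics.

```bash
cat >> h.py <<'E'
def tips():
    s=state(); e=s["eef_pos"]; R=Ro.from_rotvec(s["tool_rot"]).as_matrix()
    for n in("scene","top"):
        p,W,H=cloud(n); T=(W-e)@R
        m=(abs(T[...,0])<16)&(abs(T[...,1])<70)&(T[...,2]>-90)&(T[...,2]<25)&~((H[...,0]>160)&(H[...,1]>50))&(W[...,2]>40)
        for sg in(-1,1):
            Q=T[m&(np.sign(T[...,1])==sg)]
            if len(Q): i=Q[:,2].argsort()[::-1]; print(n,sg,len(Q),"lowest, tool axes",np.round(Q[i[:5]]).tolist())
E
python3 -c "
from h import *
np.set_printoptions(suppress=True)
D=np.array([[.3427,1.525,524.6,205.04],[.66,1.23,660.4,120.6],[.68,1.08,685.4,160.6],[.67,1.24,660,110.2],[.62,1.14,663.7,180.8],[.58,1.26,635.5,160.1],[.57,1.25,636,169.7],[.65,1.28,649.5,108.1],[.6,1.18,650.9,178.4],[.77,1.37,653.2,7.3],[.68,1.30,651.6,84.6]])
q2,q3,r,z=D.T; o=np.ones_like(r)
for b in(r,z):
    A=np.c_[o,np.sin(q2),np.cos(q2),np.sin(q2+q3),np.cos(q2+q3)]; 
    x=np.linalg.lstsq(A,b,rcond=1e-4)[0]; print(x.round(),(A@x-b).round(1))
tips()
"
python3 -m jog '[0.6,0,0,-0.04,0,0,0, 0.6,0,0,-0.08,0,0,0, 0.6,0,0,-0.09,0,0,0, 0.6,0,0,-0.09,0,0,0, 0.6,0,0,-0.09,0,0,0]'
python3 -c "
from h import *
tips();go((558.5,-335.2,100,43.3))"
```

```text
[ 16. 568. 125. 236.  86.] [ 0.  -0.8  0.1  0.2 -0.8  0.5 -1.2 -0.   1.5 -0.1  0.6]
[  84.  -36.  443. -167.  424.] [-0.1 -0.6  1.2 -0.2 -1.3  0.6  1.1  1.1 -0.9  0.2 -1. ]
scene -1 70 lowest, tool axes [[7.0, -29.0, -23.0], [6.0, -31.0, -24.0], [4.0, -30.0, -25.0], [9.0, -31.0, -25.0], [-3.0, -28.0, -26.0]]
scene 1 73 lowest, tool axes [[7.0, 31.0, -24.0], [9.0, 31.0, -24.0], [10.0, 31.0, -27.0], [-12.0, 36.0, -29.0], [9.0, 35.0, -31.0]]
top 1 3 lowest, tool axes [[-10.0, 27.0, -69.0], [-5.0, 29.0, -78.0], [-7.0, 29.0, -84.0]]
time: 19.52
eef_pos: [558.7, -336.3, 175.9]
tool_rot: [1.237, 2.886, -0.0]
ft_force: [-0.3, 0.1, -1.3]
finger_gap: 55.3
finger_force: 0.0
scene -1 122 lowest, tool axes [[8.0, -32.0, -23.0], [1.0, -30.0, -24.0], [-8.0, -28.0, -24.0], [4.0, -29.0, -24.0], [-3.0, -28.0, -25.0]]
scene 1 126 lowest, tool axes [[-4.0, 32.0, -24.0], [-6.0, 32.0, -24.0], [-1.0, 32.0, -25.0], [4.0, 33.0, -26.0], [3.0, 36.0, -27.0]]
top 1 7 lowest, tool axes [[2.0, 26.0, -45.0], [7.0, 27.0, -65.0], [-8.0, 28.0, -65.0], [10.0, 29.0, -66.0], [-0.0, 29.0, -81.0]]
t 19.6 tcp [ 557.8 -335.7  173.7] psi 43.6 gap 54.8 F [-0.7 -1.  -0.6] q [-0.66  0.6   1.19  0.    1.36 -1.42]
[-0.0004  0.0008  0.0737] [-0.    -0.003  0.005]
```

```bash
python3 -m jog '[0.6,0,0.0005,0.04,0,0,0.004, 0.6,0,0.0005,0.08,0,0,0.004, 0.6,0,0.0005,0.12,0,0,0.004, 0.6,0,0.0005,0.145,0,0,0.004, 0.6,0,0.0005,0.145,0,0,0.004, 0.6,0,0.0005,0.145,0,0,0.004]' 30
sed -i 's/W\[...,2\]>40)/W[...,2]>34)/' h.py
python3 -c "
from h import *
tips();go((558.7,-335.2,-19,43.3))"
```

```text
time: 20.12
eef_pos: [557.6, -334.8, 28.1]
tool_rot: [-1.241, -2.88, -0.002]
ft_force: [-0.1, -0.8, 0.9]
finger_gap: 54.7
finger_force: 0.0
scene -1 57 lowest, tool axes [[-2.0, -31.0, -21.0], [2.0, -29.0, -23.0], [5.0, -29.0, -24.0], [9.0, -33.0, -24.0], [7.0, -29.0, -24.0]]
scene 1 49 lowest, tool axes [[-6.0, 33.0, -26.0], [9.0, 32.0, -27.0], [9.0, 30.0, -28.0], [-2.0, 37.0, -30.0], [9.0, 37.0, -31.0]]
t 20.2 tcp [ 559.8 -336.6   31.9] psi 43.4 gap 54.8 F [ 0.7 -1.6  0.4] q [-0.66  0.74  1.35  0.    1.06 -1.42]
[0.0018 0.0001 0.0509] [0.    0.002 0.001]
```

```bash
python3 -m jog '[0.6,0,0,0.015,0,0,0, 0.6,0,0,0.03,0,0,0, 0.6,0,0,0.04,0,0,0, 0.6,0,0,0.045,0,0,0, 0.6,0,0,0.045,0,0,0, 0.6,0,0,0.045,0,0,0]' 30
python3 -c "
from h import *
go((558.7,-335.2,-19,43.3))"
```

```text
time: 20.72
eef_pos: [559.4, -336.2, -13.7]
tool_rot: [1.243, 2.884, -0.0]
ft_force: [-0.6, -0.8, 0.0]
finger_gap: 54.8
finger_force: 0.0
t 20.7 tcp [ 559.4 -336.2  -13.7] psi 43.4 gap 54.8 F [-0.6 -0.8  0. ] q [-0.66  0.79  1.38  0.    0.97 -1.42]
[0.0012 0.0002 0.0053] [0.    0.001 0.001]
```

No contact force at a reported z of -14 mm, so the z reading is about 21 mm low now. I'll close and lift.

```bash
python3 -m jog '[0,0,0,0,0,0,0, 0,0,0,0,0,0,0, 0,0,0,0,0,0,0, 0,0,0,0,0,0,0, 0,0,0,0,0,0,0, 0,0,0,0,0,0,0, 0,0,0,-0.02,0,0,0, 0,0,0,-0.06,0,0,0, 0,0,0,-0.1,0,0,0, 0,0,0,-0.14,0,0,0, 0,0,0,-0.17,0,0,0, 0,0,0,-0.175,0,0,0, 0,0,0,-0.175,0,0,0]' 30
python3 -c "
from h import *
go((*slot(14),145,71.7))
for n in('scene','top'):
    p,W,H=cloud(n); z=W[...,2]; m=((H[...,0]>160)|(H[...,0]<4))&(H[...,1]>50)&(z>115)&(z<260)
    for i,Q,c,a in blobs(m,W,60): print('held',n,a,rect(Q))
tips()
"
```

```text
time: 21.8
eef_pos: [559.9, -336.6, 163.3]
tool_rot: [1.241, 2.88, -0.002]
ft_force: [-0.2, -0.5, -1.2]
finger_gap: 27.7
finger_force: 30.0
t 21.8 tcp [ 559.9 -336.6  163.3] psi 43.4 gap 27.7 F [-0.2 -0.5 -1.2] q [-0.66  0.61  1.2   0.    1.32 -1.42]
[0.5423 0.4032 0.0157] [-0.     0.005 -0.494]
held scene 473 [ 534.9 -309.2  207.1   79.1   31.9  -49.1]
held scene 131 [ 602.2 -362.5  195.8   52.1    6.1  -48.8]
scene -1 42 lowest, tool axes [[10.0, -27.0, -35.0], [10.0, -28.0, -37.0], [9.0, -23.0, -38.0], [10.0, -30.0, -39.0], [10.0, -22.0, -41.0]]
scene 1 91 lowest, tool axes [[3.0, 9.0, -16.0], [2.0, 11.0, -17.0], [-1.0, 12.0, -17.0], [-14.0, 10.0, -18.0], [-9.0, 14.0, -21.0]]
```

```bash
python3 -m jog '[0,0.5423,0.4032,0.0157,0,0,-0.494, 0,0.5423,0.4032,0.0157,0,0,-0.494, 0,0.5423,0.4032,0.0157,0,0,-0.494, 0,0.5423,0.4032,0.0157,0,0,-0.494, 0,0.5423,0.4032,0.0157,0,0,-0.494, 0,0.5423,0.4032,0.0157,0,0,-0.494, 0,0.5423,0.4032,0.0157,0,0,-0.494, 0,0.5423,0.4032,0.0157,0,0,-0.494, 0,0.5423,0.4032,0.0157,0,0,-0.494, 0,0.5423,0.4032,0.0157,0,0,-0.494, 0,0.5423,0.4032,0.0157,0,0,-0.494, 0,0.5423,0.4032,0.0157,0,0,-0.494, 0,0.5423,0.4032,0.0157,0,0,-0.494, 0,0.5423,0.4032,0.0157,0,0,-0.494, 0,0.5423,0.4032,0.0157,0,0,-0.494, 0,0.5423,0.4032,0.0157,0,0,-0.494, 0,0.5423,0.4032,0.0157,0,0,-0.494, 0,0.5423,0.4032,0.0157,0,0,-0.494, 0,0.5423,0.4032,0.0157,0,0,-0.494, 0,0.5423,0.4032,0.0157,0,0,-0.494]' 30
python3 -c "
from h import *
held()
go((*slot(14),65,71.7))"
```

```text
time: 23.67
eef_pos: [479.4, 333.7, 143.8]
tool_rot: [-0.501, -3.1, 0.003]
ft_force: [-0.3, -0.4, -1.3]
finger_gap: 27.8
finger_force: 30.0
held scene 1140 [511.9 322.4 186.3  80.9  28.8 -17.2]
held top 113 [536.  312.9 186.1  27.2  27.1 -18.5]
t 23.8 tcp [479.9 333.6 144.5] psi 71.6 gap 28.3 F [-0.4 -1.  -0.8] q [ 0.48  0.5   1.44 -0.    1.19 -0.77]
[-0.0004  0.001   0.0795] [-0.001 -0.    -0.002]
```

```bash
python3 -m jog '[0,-0.002,0.001,0.03,0,0,0, 0,-0.002,0.001,0.055,0,0,0, 0,-0.002,0.001,0.068,0,0,0, 0,-0.002,0.001,0.073,0,0,0, 0,-0.002,0.001,0.0755,0,0,0, 0,-0.002,0.001,0.077,0,0,0, 0,-0.002,0.001,0.077,0,0,0, 0,-0.002,0.001,0.077,0,0,0, 0.5,-0.002,0.001,0.077,0,0,0, 0.5,-0.002,0.001,0.077,0,0,0, 0.5,-0.002,0.001,0.077,0,0,0, 0.5,-0.002,0.001,0.077,0,0,0, 0.5,-0.002,0.001,0.06,0,0,0, 0.5,-0.002,0.001,0.03,0,0,0, 0.5,-0.002,0.001,0,0,0,0, 0.5,-0.002,0.001,-0.01,0,0,0, 0.5,-0.002,0.001,-0.01,0,0,0, 0.5,-0.002,0.001,-0.01,0,0,0]' 30
python3 -c "
from h import *
go((521.5,-436.2,90,59.7))"
```

```text
time: 25.27
eef_pos: [481.6, 335.5, 154.5]
tool_rot: [0.5, 3.101, 0.0]
ft_force: [0.4, 0.0, -0.6]
finger_gap: 45.8
finger_force: 0.0
t 25.3 tcp [481.6 335.5 154.5] psi 71.7 gap 45.8 F [ 0.4  0.  -0.6] q [ 0.48  0.5   1.42  0.    1.22 -0.77]
[-0.2804 -0.7201  0.0644] [0.    0.    0.209]
```

```bash
python3 -m jog '[0.6,-0.2804,-0.7201,0.0644,0,0,0.209, 0.6,-0.2804,-0.7201,0.0644,0,0,0.209, 0.6,-0.2804,-0.7201,0.0644,0,0,0.209, 0.6,-0.2804,-0.7201,0.0644,0,0,0.209, 0.6,-0.2804,-0.7201,0.0644,0,0,0.209, 0.6,-0.2804,-0.7201,0.0644,0,0,0.209, 0.6,-0.2804,-0.7201,0.0644,0,0,0.209, 0.6,-0.2804,-0.7201,0.0644,0,0,0.209, 0.6,-0.2804,-0.7201,0.0644,0,0,0.209, 0.6,-0.2804,-0.7201,0.0644,0,0,0.209, 0.6,-0.2804,-0.7201,0.0644,0,0,0.209, 0.6,-0.2804,-0.7201,0.0644,0,0,0.209, 0.6,-0.2804,-0.7201,0.0644,0,0,0.209, 0.6,-0.2804,-0.7201,0.0644,0,0,0.209, 0.6,-0.2804,-0.7201,0.0644,0,0,0.209, 0.6,-0.2804,-0.7201,0.0644,0,0,0.209, 0.6,-0.2804,-0.7201,0.0644,0,0,0.209, 0.6,-0.2804,-0.7201,0.0644,0,0,0.209, 0.6,-0.2804,-0.7201,0.0644,0,0,0.209, 0.6,-0.2804,-0.7201,0.0644,0,0,0.209]' 30
python3 -c "
from h import *
report('top');report('scene')
go((521.5,-436.2,-16,59.7));tips()"
```

```text
time: 26.93
eef_pos: [519.3, -440.8, 86.3]
tool_rot: [-0.827, -3.028, -0.001]
ft_force: [-0.6, 0.5, -0.1]
finger_gap: 54.7
finger_force: 0.0
top pink [ 76. 172.] 670 [517.8 449.1 107.9 148.9  29.5 -18.2]
top pink [ 96. 179.] 664 [499.2 391.  107.9 149.5  29.8 -18.7]
top pink [116. 185.] 633 [481.3 333.9 108.2 148.9  28.7 -18.2]
top tin [305. 144.] 691 [ 634.4 -217.7   43.   123.3   53.9  -12.7]
top rail [ 86. 175.] 107 [511.3 426.3  80.4  35.1  25.3 -20.3]
top rail [106. 182.] 105 [491.  368.1  80.1  33.9  24.6 -17.3]
top rail [147. 197.] 691 [451.1 246.4  80.4 161.8  35.6  72. ]
top steamer [232. 195.] 1282 [465.2   2.9  77.  148.2  95.9 -19.3]
top mat [315. 184.] 136 [ 519.2 -251.4    2.6  100.9   17.6   42.4]
scene pink [168. 146.] 645 [ 521.5 -434.6   29.9  147.7   30.7  -29.9]
scene pink [408. 323.] 1852 [481.9 335.3 108.3 150.   28.  -18.5]
scene pink [432. 356.] 2106 [499.7 392.3 108.1 149.4  28.  -18.3]
scene pink [487. 377.] 523 [478.9 454.5 108.1  78.2  24.8 -33.1]
scene tin [170. 203.] 1057 [ 636.4 -217.7   43.5  120.1   56.7  -12.4]
scene rail [376. 283.] 1501 [450.3 242.2  80.6 149.6  37.4  71.5]
scene rail [414. 341.] 367 [489.7 359.6  80.3  36.2  26.4 -19.4]
scene rail [439. 376.] 412 [509.3 418.1  80.2  35.5  28.7 -20.4]
scene steamer [280. 207.] 2759 [458.5 -19.6  77.8 148.3 147.1  72.3]
scene mat [231. 187.] 2274 [ 467.7 -201.2    3.1  182.4  157.7   23.2]
scene mat [279. 244.] 129 [491.1  18.2   7.2 140.3  47.8 -40.8]
t 27.0 tcp [ 520.2 -435.8   87.2] psi 59.6 gap 55.1 F [-0.3  0.7 -0.2] q [-0.81  0.73  1.2   0.    1.22 -1.85]
[-1.800e-03  1.000e-04  1.032e-01] [ 0.002 -0.005 -0.002]
scene -1 28 lowest, tool axes [[-0.0, -33.0, -78.0], [-3.0, -32.0, -79.0], [-5.0, -32.0, -79.0], [3.0, -30.0, -79.0], [-8.0, -31.0, -80.0]]
scene 1 93 lowest, tool axes [[8.0, 29.0, -23.0], [6.0, 31.0, -25.0], [0.0, 31.0, -25.0], [3.0, 32.0, -25.0], [-2.0, 31.0, -26.0]]
```

```bash
python3 -m jog '[0.6,-0.001,0,0.04,0,0,0, 0.6,-0.001,0,0.075,0,0,0, 0.6,-0.001,0,0.095,0,0,0, 0.6,-0.001,0,0.103,0,0,0, 0.6,-0.001,0,0.103,0,0,0, 0,-0.001,0,0.103,0,0,0, 0,-0.001,0,0.103,0,0,0, 0,-0.001,0,0.103,0,0,0, 0,-0.001,0,0.103,0,0,0, 0,-0.001,0,0.103,0,0,0, 0,-0.001,0,0.103,0,0,0, 0,-0.001,0,0.09,0,0,0, 0,-0.001,0,0.06,0,0,0, 0,-0.001,0,0.02,0,0,0, 0,-0.001,0,-0.02,0,0,0, 0,-0.001,0,-0.05,0,0,0, 0,-0.001,0,-0.065,0,0,0, 0,-0.001,0,-0.07,0,0,0, 0,-0.001,0,-0.07,0,0,0]' 30
python3 -c "
from h import *
go((*slot(-47),145,71.7))"
```

```text
time: 28.72
eef_pos: [522.8, -437.1, 162.2]
tool_rot: [0.821, 3.03, -0.002]
ft_force: [0.4, -0.0, -0.6]
finger_gap: 28.2
finger_force: 30.0
t 28.7 tcp [ 522.8 -437.1  162.2] psi 59.7 gap 28.2 F [ 0.4 -0.  -0.6] q [-0.81  0.67  1.1   0.    1.37 -1.85]
[0.4131 0.5852 0.0156] [-0.001  0.003 -0.21 ]
```

```bash
python3 -m jog '[0,0.4131,0.585,0.0156,0,0,-0.21, 0,0.4131,0.585,0.0156,0,0,-0.21, 0,0.4131,0.585,0.0156,0,0,-0.21, 0,0.4131,0.585,0.0156,0,0,-0.21, 0,0.4131,0.585,0.0156,0,0,-0.21, 0,0.4131,0.585,0.0156,0,0,-0.21, 0,0.4131,0.585,0.0156,0,0,-0.21, 0,0.4131,0.585,0.0156,0,0,-0.21, 0,0.4131,0.585,0.0156,0,0,-0.21, 0,0.4131,0.585,0.0156,0,0,-0.21, 0,0.4131,0.585,0.0156,0,0,-0.21, 0,0.4131,0.585,0.0156,0,0,-0.21, 0,0.4131,0.585,0.0156,0,0,-0.21, 0,0.4131,0.585,0.0156,0,0,-0.21, 0,0.4131,0.585,0.0156,0,0,-0.21, 0,0.4131,0.585,0.0156,0,0,-0.21, 0,0.4131,0.585,0.0156,0,0,-0.21, 0,0.4131,0.585,0.0156,0,0,-0.21, 0,0.4131,0.585,0.0156,0,0,-0.21, 0,0.4131,0.585,0.0156,0,0,-0.21]' 30
python3 -c "
from h import *
held()
go((*slot(-47),65,71.7))"
```

```text
time: 30.38
eef_pos: [459.8, 276.4, 143.1]
tool_rot: [-0.496, -3.099, 0.004]
ft_force: [0.6, 0.4, -0.9]
finger_gap: 27.9
finger_force: 30.0
held scene 961 [494.8 265.2 182.7  75.1  30.  -15.8]
held top 94 [515.9 254.4 182.9  27.7  26.3 -14.9]
t 30.5 tcp [460.6 275.3 143.9] psi 71.7 gap 27.7 F [-0.2 -0.2 -0.4] q [ 0.4   0.42  1.58 -0.    1.14 -0.85]
[-0.0005  0.0015  0.0789] [-0.002 -0.001 -0.001]
```

```bash
python3 -m jog '[0,-0.0025,0.001,0.03,0,0,0, 0,-0.0025,0.001,0.055,0,0,0, 0,-0.0025,0.001,0.066,0,0,0, 0,-0.0025,0.001,0.07,0,0,0, 0,-0.0025,0.001,0.0725,0,0,0, 0,-0.0025,0.001,0.074,0,0,0, 0,-0.0025,0.001,0.074,0,0,0, 0,-0.0025,0.001,0.074,0,0,0, 0.5,-0.0025,0.001,0.074,0,0,0, 0.5,-0.0025,0.001,0.074,0,0,0, 0.5,-0.0025,0.001,0.074,0,0,0, 0.5,-0.0025,0.001,0.074,0,0,0, 0.5,-0.0025,0.001,0.06,0,0,0, 0.5,-0.0025,0.001,0.03,0,0,0, 0.5,-0.0025,0.001,0,0,0,0, 0.5,-0.0025,0.001,-0.02,0,0,0, 0.5,-0.0025,0.001,-0.03,0,0,0, 0.5,-0.0025,0.001,-0.03,0,0,0]' 30
python3 -c "
from h import *
go((635.7,-218,90,77.6))"
```

```text
time: 31.98
eef_pos: [464.7, 277.5, 177.0]
tool_rot: [0.498, 3.098, 0.004]
ft_force: [0.3, -0.5, -0.3]
finger_gap: 46.1
finger_force: 0.0
t 32.0 tcp [464.7 277.5 177. ] psi 71.7 gap 46.1 F [ 0.3 -0.5 -0.3] q [ 0.4   0.39  1.53  0.    1.21 -0.86]
[-0.3173 -0.4173  0.0868] [ 0.003  0.004 -0.102]
```

```bash
python3 -m jog '[0.9,-0.316,-0.417,0.084,0,0,-0.102, 0.9,-0.316,-0.417,0.084,0,0,-0.102, 0.9,-0.316,-0.417,0.084,0,0,-0.102, 0.9,-0.316,-0.417,0.084,0,0,-0.102, 0.9,-0.316,-0.417,0.084,0,0,-0.102, 0.9,-0.316,-0.417,0.084,0,0,-0.102, 0.9,-0.316,-0.417,0.084,0,0,-0.102, 0.9,-0.316,-0.417,0.084,0,0,-0.102, 0.9,-0.316,-0.417,0.084,0,0,-0.102, 0.9,-0.316,-0.417,0.084,0,0,-0.102, 0.9,-0.316,-0.417,0.084,0,0,-0.102, 0.9,-0.316,-0.417,0.084,0,0,-0.102, 0.9,-0.316,-0.417,0.084,0,0,-0.102, 0.9,-0.316,-0.417,0.084,0,0,-0.102, 0.9,-0.316,-0.417,0.084,0,0,-0.102, 0.9,-0.316,-0.417,0.084,0,0,-0.102, 0.9,-0.316,-0.417,0.084,0,0,-0.102]' 40
python3 -c "
from h import *
report('top');report('scene')
go((635.7,-218,-10,77.6))"
```

```text
time: 33.4
eef_pos: [632.5, -216.3, 90.1]
tool_rot: [-0.338, -3.122, -0.001]
ft_force: [-0.1, 1.2, 0.2]
finger_gap: 83.1
finger_force: 0.0
top pink [ 76. 172.] 668 [517.5 449.  107.8 149.1  30.5 -18.8]
top pink [ 96. 179.] 658 [498.9 390.7 107.9 148.7  29.5 -17.8]
top pink [116. 185.] 637 [481.3 333.1 107.8 149.4  31.  -18.4]
top pink [136. 192.] 622 [461.8 275.5 108.2 148.4  30.4 -18.8]
top rail [ 86. 175.] 109 [511.1 425.4  80.1  35.1  26.8 -14.7]
top rail [106. 182.] 104 [491.  367.9  80.7  34.7  25.9 -19.8]
top rail [125. 189.] 116 [472.3 310.7  80.2  33.9  26.1 -16.5]
top rail [150. 198.] 260 [447.2 235.   80.6  61.2  34.7  72. ]
top steamer [244. 177.] 129 [521.  -30.1  77.1  55.6  25.7  62.3]
top mat [313. 204.] 751 [ 451.1 -247.2    2.4  145.4   71.2  -24.9]
scene pink [387. 292.] 1633 [463.7 276.5 108.4 150.   28.2 -17.8]
scene pink [408. 323.] 1854 [482.6 335.3 108.2 149.7  28.  -18.4]
scene pink [432. 356.] 2108 [500.  392.4 108.1 149.3  28.2 -18.5]
scene pink [487. 377.] 523 [477.6 453.5 108.   78.2  24.9 -36.2]
scene tin [170. 203.] 1066 [ 636.8 -217.9   43.6  122.4   56.6  -12.3]
scene rail [365. 268.] 778 [440.4 211.9  80.6  84.8  37.1  71.9]
scene rail [393. 309.] 295 [469.9 300.8  80.4  36.   25.4 -20.3]
scene rail [415. 341.] 369 [489.6 359.9  80.4  35.7  26.  -19. ]
scene rail [439. 376.] 410 [508.2 418.9  80.1  36.7  29.1 -19. ]
scene steamer [280. 207.] 2765 [458.4 -19.9  77.8 147.8 146.2 -59.4]
scene mat [231. 187.] 2277 [ 466.8 -201.3    3.1  185.   158.3   22.4]
scene mat [278. 245.] 123 [491.6  18.7   6.8 140.2  48.3 -40.8]
t 33.5 tcp [ 632.9 -216.5   90.9] psi 77.7 gap 82.6 F [ 0.6 -0.5 -1.3] q [-0.44  0.7   1.24  0.    1.2  -1.8 ]
[-0.0031 -0.0009  0.1009] [ 0.    -0.     0.001]
```

```bash
python3 -m jog '[0.9,-0.0025,-0.001,0.04,0,0,0, 0.9,-0.0025,-0.001,0.075,0,0,0, 0.9,-0.0025,-0.001,0.095,0,0,0, 0.9,-0.0025,-0.001,0.1,0,0,0, 0.9,-0.0025,-0.001,0.1,0,0,0, 0,-0.0025,-0.001,0.1,0,0,0, 0,-0.0025,-0.001,0.1,0,0,0, 0,-0.0025,-0.001,0.1,0,0,0, 0,-0.0025,-0.001,0.1,0,0,0, 0,-0.0025,-0.001,0.1,0,0,0, 0,-0.0025,-0.001,0.1,0,0,0, 0,-0.0025,-0.001,0.09,0,0,0, 0,-0.0025,-0.001,0.06,0,0,0, 0,-0.0025,-0.001,0.02,0,0,0, 0,-0.0025,-0.001,-0.02,0,0,0, 0,-0.0025,-0.001,-0.05,0,0,0, 0,-0.0025,-0.001,-0.065,0,0,0, 0,-0.0025,-0.001,-0.07,0,0,0, 0,-0.0025,-0.001,-0.07,0,0,0]' 45
python3 -c "
from h import *
go((*slot(-121),150,71.7))"
```

```text
time: 35.08
eef_pos: [635.4, -220.0, 162.2]
tool_rot: [0.34, 3.121, -0.002]
ft_force: [-0.4, -0.6, -1.8]
finger_gap: 53.7
finger_force: 45.0
t 35.1 tcp [ 635.4 -220.   162.2] psi 77.6 gap 53.7 F [-0.4 -0.6 -1.8] q [-0.45  0.65  1.13 -0.    1.36 -1.8 ]
[0.2844 0.3738 0.0113] [-0.001  0.002  0.102]
```

```bash
python3 -m jog '[0,0.2844,0.3738,0.01,0,0,0.102, 0,0.2844,0.3738,0.01,0,0,0.102, 0,0.2844,0.3738,0.01,0,0,0.102, 0,0.2844,0.3738,0.01,0,0,0.102, 0,0.2844,0.3738,0.01,0,0,0.102, 0,0.2844,0.3738,0.01,0,0,0.102, 0,0.2844,0.3738,0.01,0,0,0.102, 0,0.2844,0.3738,0.01,0,0,0.102, 0,0.2844,0.3738,0.01,0,0,0.102, 0,0.2844,0.3738,0.01,0,0,0.102, 0,0.2844,0.3738,0.01,0,0,0.102, 0,0.2844,0.3738,0.01,0,0,0.102, 0,0.2844,0.3738,0.01,0,0,0.102, 0,0.2844,0.3738,0.01,0,0,0.102, 0,0.2844,0.3738,0.01,0,0,0.102, 0,0.2844,0.3738,0.01,0,0,0.102, 0,0.2844,0.3738,0.01,0,0,0.102, 0,0.2844,0.3738,0.01,0,0,0.102]' 45
python3 -c "
from h import *
go((*slot(-121),70,71.7))
s=state(); e=s['eef_pos']; R=Ro.from_rotvec(s['tool_rot']).as_matrix()
for n in('scene','top'):
    p,W,H=cloud(n); T=(W-e)@R; m=(H[...,1]<60)&(abs(T[...,0])<85)&(abs(T[...,0])>22)&(abs(T[...,1])<40)&(T[...,2]>-55)&(T[...,2]<20)
    for i,Q,c,a in blobs(m,W,30): print(n,a,rect(Q,3),np.round((Q-e)@R).min(0),np.round((Q-e)@R).max(0))
"
```

```text
time: 36.58
eef_pos: [438.3, 205.7, 150.6]
tool_rot: [-0.501, -3.101, 0.0]
ft_force: [0.4, 0.3, -1.8]
finger_gap: 53.5
finger_force: 45.0
t 36.6 tcp [438.3 205.7 150.6] psi 71.6 gap 53.5 F [ 0.4  0.3 -1.8] q [ 0.28  0.32  1.72 -0.    1.1  -0.97]
[0.0003 0.0006 0.0806] [-0.    -0.    -0.001]
scene 50 [384.8 202.6 201.6  17.7  13.5 -15.6] [ 41. -27. -53.] [ 59. -13. -49.]
scene 1056 [477.3 192.5 201.1  53.3  38.   70.6] [-63. -28. -53.] [-22.  27. -10.]
top 53 [485.  176.1 200.3  28.2  12.4  58.4] [-63. -29. -54.] [-45.   3. -15.]
top 64 [403.5 234.1 202.3  25.7  18.3 -10.4] [ 28.   6. -54.] [ 56.  26. -44.]
```

```bash
python3 -m jog '[0,0.002,0.0005,0.03,0,0,0, 0,0.002,0.0005,0.055,0,0,0, 0,0.002,0.0005,0.068,0,0,0, 0,0.002,0.0005,0.073,0,0,0, 0,0.002,0.0005,0.076,0,0,0, 0,0.002,0.0005,0.0775,0,0,0, 0,0.002,0.0005,0.0775,0,0,0, 0,0.002,0.0005,0.0775,0,0,0]' 45
python3 -c "
from h import *
go((*slot(-121),70,71.7))"
```

```text
time: 37.35
eef_pos: [436.8, 207.9, 74.1]
tool_rot: [0.499, 3.1, 0.001]
ft_force: [1.0, 0.3, -2.5]
finger_gap: 53.6
finger_force: 45.0
t 37.4 tcp [436.8 207.9  74.1] psi 71.7 gap 53.6 F [ 1.   0.3 -2.5] q [ 0.29  0.42  1.82  0.    0.9  -0.97]
[-0.0019 -0.0011  0.0041] [0.001 0.001 0.001]
```

Not yet in contact: the weight (-2.5 N) is still hanging. I'll lower gently.

```bash
python3 -m jog '[0,0,0,0.001,0,0,0, 0,0,0,0.0015,0,0,0, 0,0,0,0.0015,0,0,0]' 45; python3 -m jog '[0,0,0,0.001,0,0,0, 0,0,0,0.0015,0,0,0, 0,0,0,0.0015,0,0,0]' 45
```

```text
time: 37.6
eef_pos: [436.3, 207.8, 72.1]
tool_rot: [0.498, 3.101, 0.001]
ft_force: [0.1, 0.5, -1.8]
finger_gap: 53.8
finger_force: 45.0
time: 37.85
eef_pos: [436.3, 207.9, 72.0]
tool_rot: [0.498, 3.1, 0.001]
ft_force: [-4.2, -2.2, 14.9]
finger_gap: 53.6
finger_force: 45.0
```

```bash
python3 -m jog '[0,0,0,-0.001,0,0,0, 0,0,0,-0.001,0,0,0, 0.72,0,0,-0.001,0,0,0, 0.72,0,0,-0.001,0,0,0, 0.72,0,0,-0.001,0,0,0, 0.72,0,0,-0.001,0,0,0, 0.72,0,0,-0.02,0,0,0, 0.72,0,0,-0.05,0,0,0, 0.72,0,0,-0.09,0,0,0, 0.72,0,0,-0.13,0,0,0, 0.72,0,0,-0.15,0,0,0, 0,0,0,-0.15,0,0,0, 0,0,0,-0.15,0,0,0]' 45
python3 -c "
from h import *
report('scene')
p,W,H=cloud('scene'); m=(H[...,1]<60)&(abs(W[...,0]-438)<90)&(abs(W[...,1]-207)<70)&(W[...,2]>112)&(W[...,2]<135)
for i,Q,c,a in blobs(m,W,60): print('tin',a,rect(Q,4))
cv2.imwrite('pics/s5.png',cv2.resize(p[:,:,::-1],(800,600)))
report('top')
p,W,H=cloud('top'); m=(H[...,1]<60)&(abs(W[...,0]-438)<90)&(abs(W[...,1]-207)<70)&(W[...,2]>112)&(W[...,2]<135)
for i,Q,c,a in blobs(m,W,60): print('tin',a,rect(Q,4))
"
```

```text
time: 38.93
eef_pos: [436.6, 207.9, 221.0]
tool_rot: [0.498, 3.1, 0.002]
ft_force: [-0.6, 0.1, -1.3]
finger_gap: 57.0
finger_force: 0.0
scene pink [387. 292.] 1628 [462.8 276.7 108.4 150.8  28.3 -18.5]
scene pink [408. 323.] 1850 [482.1 335.2 108.3 149.8  27.9 -18.3]
scene pink [431. 356.] 2112 [500.  392.  108.  149.1  28.3 -18.2]
scene pink [487. 377.] 519 [477.5 453.5 108.   77.9  25.3 -35.9]
scene rail [373. 280.] 226 [450.2 241.6  80.8  36.7  22.9 -17.1]
scene rail [393. 309.] 295 [470.3 300.9  80.5  35.8  25.2 -18.4]
scene rail [415. 341.] 365 [489.3 360.   80.2  35.4  26.2 -18.2]
scene rail [439. 376.] 406 [509.1 418.6  80.2  35.5  28.2 -19.6]
scene steamer [280. 207.] 2751 [458.4 -19.8  77.8 148.  147.9 -64.8]
scene mat [231. 187.] 2278 [ 467.7 -201.3    3.1  182.2  159.    23.1]
scene mat [279. 245.] 123 [491.5  18.6   6.9 140.2  48.2 -40.9]
tin 1667 [436.6 206.8 122.7 119.8  54.3 -18.2]
top pink [ 69. 186.] 250 [481.3 461.  107.6  72.4  30.2 -17.8]
top pink [109. 201.] 225 [436.1 348.7 107.8  53.2  29.3 -19.7]
top pink [129. 208.] 220 [415.4 289.9 108.   51.3  29.6 -19.8]
top steamer [239. 198.] 2050 [457.8 -20.4  77.2 145.9 145.5 -88.7]
top mat [295. 201.] 2789 [ 462.  -191.1    2.2  183.6  183.    55.1]
tin 87 [397.1 198.6 123.3  40.5  23.5  24.3]
```

View pics/s5.png

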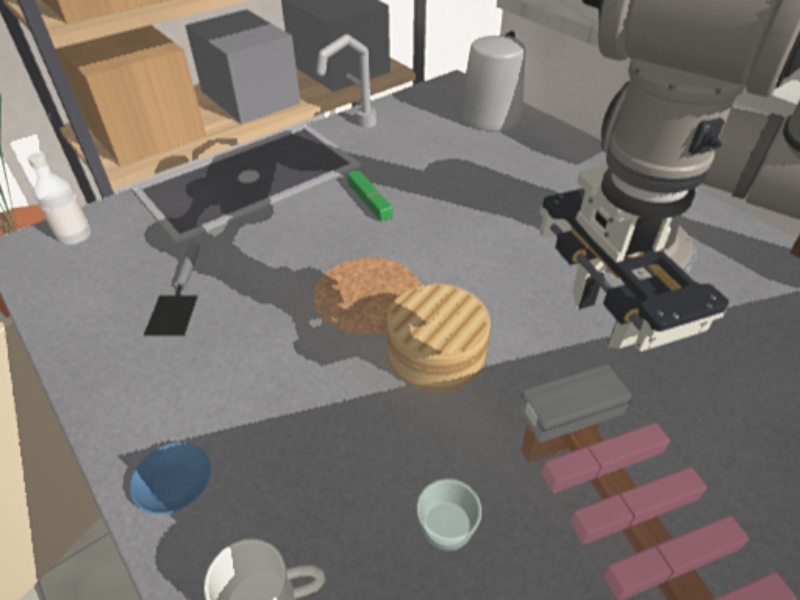

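The scene view shows the tin at (577,400) and all four cases across the rail, flat with clear gaps. The steamer is at (438,330), beside the mat at (365,293). Next I'll set up behind the steamer for a two-finger cradle push.

```bash
python3 -c "
from h import *
go((458.3,85,150,0))"
```

```text
t 39.1 tcp [435.3 207.5 218.7] psi 71.7 gap 41.4 F [ 0.5 -0.4  0.6] q [ 0.29  0.25  1.61  0.    1.28 -0.97]
[-0.0604 -0.109   0.0687] [-3.000e-03 -1.000e-03  1.252e+00]
```

```bash
python3 -m jog '[0.65,-0.06,-0.109,0.068,0,0,1.252, 0.65,-0.06,-0.109,0.068,0,0,1.252, 0.65,-0.06,-0.109,0.068,0,0,1.252, 0.65,-0.06,-0.109,0.068,0,0,1.252, 0.65,-0.06,-0.109,0.068,0,0,1.252, 0.65,-0.06,-0.109,0.068,0,0,1.252, 0.65,-0.06,-0.109,0.068,0,0,1.252, 0.65,-0.06,-0.109,0.068,0,0,1.252, 0.65,-0.06,-0.109,0.068,0,0,1.252, 0.65,-0.06,-0.109,0.068,0,0,1.252, 0.65,-0.06,-0.109,0.068,0,0,1.252, 0.65,-0.06,-0.109,0.068,0,0,1.252, 0.65,-0.06,-0.109,0.068,0,0,1.252, 0.65,-0.06,-0.109,0.068,0,0,1.252]' 40
python3 -c "
from h import *
report('scene')
go((458.3,85,0,0),(458.3,60,0,0),(462.3,-191.5+78.2,0,0))"
```

```text
time: 40.3
eef_pos: [458.7, 85.5, 151.9]
tool_rot: [-2.218, -2.224, 0.001]
ft_force: [-0.5, 0.3, -0.3]
finger_gap: 59.5
finger_force: 0.0
scene pink [387. 292.] 1628 [463.2 276.7 108.4 149.9  28.2 -18.2]
scene pink [408. 323.] 1853 [482.1 335.2 108.2 149.8  27.6 -18.3]
scene pink [431. 356.] 2104 [499.7 392.1 108.1 149.7  28.4 -18.2]
scene pink [487. 377.] 523 [477.1 452.9 108.1  78.1  24.9 -37.3]
scene rail [373. 280.] 228 [450.2 241.8  80.8  36.2  23.1 -18.2]
scene rail [393. 309.] 299 [469.6 300.6  80.5  36.5  26.1 -19.5]
scene rail [414. 341.] 369 [489.6 360.   80.3  35.4  26.5 -18.8]
scene rail [439. 376.] 412 [509.3 418.4  80.1  36.2  28.7 -20.6]
scene steamer [276. 211.] 2172 [470.3 -15.8  77.8 148.8 123.9 -70.3]
scene mat [231. 188.] 2271 [ 467.5 -201.5    3.   184.2  158.3   23.1]
scene mat [279. 245.] 119 [491.3  18.5   6.8 140.5  49.8 -40.8]
t 40.4 tcp [458.8  85.4 152. ] psi 0.1 gap 59.7 F [ 0.6 -0.3 -0.1] q [0.02 0.29 1.76 0.   1.09 0.02]
[-0.0004 -0.0004  0.152 ] [-0.    -0.     0.002]
[-0.0254 -0.0005  0.152 ] [-0.    -0.     0.002]
[-0.1987  0.0032  0.152 ] [-0.    -0.     0.002]
```

```bash
python3 -m jog '[0.65,0,0,0.04,0,0,0, 0.65,0,0,0.08,0,0,0, 0.65,0,0,0.115,0,0,0, 0.65,0,0,0.14,0,0,0, 0.65,0,0,0.15,0,0,0, 0.65,0,0,0.15,0,0,0, 0.65,-0.01,0,0.15,0,0,0, 0.65,-0.02,0,0.15,0,0,0, 0.65,-0.02,0,0.15,0,0,0]' 40
python3 -c "
from h import *
tips()
report('scene')
go((462.3,-191.5+78.2,0,0))"
```

```text
time: 41.1
eef_pos: [460.0, 63.7, 3.4]
tool_rot: [2.221, 2.219, 0.002]
ft_force: [0.0, 0.1, 0.5]
finger_gap: 58.8
finger_force: 0.0
scene -1 136 lowest, tool axes [[-0.0, -29.0, -31.0], [9.0, -36.0, -32.0], [-4.0, -29.0, -32.0], [-2.0, -31.0, -32.0], [-7.0, -29.0, -32.0]]
scene 1 43 lowest, tool axes [[9.0, 40.0, -32.0], [9.0, 34.0, -34.0], [9.0, 37.0, -34.0], [9.0, 43.0, -34.0], [7.0, 47.0, -35.0]]
scene pink [387. 292.] 1632 [463.1 276.9 108.4 149.7  27.8 -18.1]
scene pink [408. 323.] 1855 [481.4 335.4 108.3 151.3  27.7 -18.3]
scene pink [431. 356.] 2106 [499.6 392.4 108.1 149.6  27.9 -18.5]
scene pink [487. 377.] 522 [477.  452.5 108.1  79.7  25.3 -38.3]
scene rail [373. 280.] 225 [450.7 241.1  80.7  37.2  23.5 -21. ]
scene rail [393. 309.] 296 [469.7 301.3  80.4  35.7  25.3 -20. ]
scene rail [415. 341.] 365 [489.9 360.   80.3  35.6  25.9 -18.7]
scene rail [439. 376.] 409 [508.9 418.5  80.2  36.   28.6 -20.9]
scene steamer [269. 200.] 1410 [ 4.647e+02 -4.660e+01  7.790e+01  1.350e+02  9.520e+01  3.000e-01]
scene steamer [296. 218.] 63 [460.6  36.2  77.8  24.   16.7  87.7]
scene mat [231. 188.] 2272 [ 467.7 -201.2    3.1  184.5  159.7   22.7]
scene mat [264. 244.] 64 [522.5  -2.2   6.4  88.9  15.9 -73.4]
t 41.2 tcp [459.6  65.    3.1] psi -0.1 gap 59.7 F [-0.4  0.2  0.6] q [-0.02  0.52  1.93  0.    0.69 -0.02]
[-0.1783  0.0029  0.0031] [ 0.002 -0.    -0.001]
```

```bash
python3 -m jog '[0.65,-0.004,0,0,0,0,0, 0.65,-0.008,0,0,0,0,0, 0.65,-0.012,0,0,0,0,0, 0.65,-0.016,0,0,0,0,0, 0.65,-0.02,0,0,0,0,0, 0.65,-0.024,0,0,0,0,0, 0.65,-0.028,0,0,0,0,0, 0.65,-0.032,0,0,0,0,0, 0.65,-0.036,0.001,0,0,0,0, 0.65,-0.04,0.001,0,0,0,0, 0.65,-0.045,0.001,0,0,0,0, 0.65,-0.05,0.001,0,0,0,0, 0.65,-0.055,0.001,0,0,0,0, 0.65,-0.06,0.001,0,0,0,0, 0.65,-0.065,0.001,0,0,0,0, 0.65,-0.07,0.001,0,0,0,0, 0.65,-0.075,0.002,0,0,0,0, 0.65,-0.08,0.002,0,0,0,0, 0.65,-0.085,0.002,0,0,0,0, 0.65,-0.09,0.002,0,0,0,0]' 40
python3 -c "
from h import *
go((462.3,-191.5+78.2,0,0))
for n in('scene','top'):
    p,W,H=cloud(n); x,y,z=W[...,0],W[...,1],W[...,2]; m=(H[...,0]>10)&(H[...,0]<30)&(H[...,1]>50)&(z>70)&(z<90)&(y<120)&(x>350)&(x<600)
    for i,Q,c,a in blobs(m,W): print(n,a,np.round([Q.min(0),Q.max(0)]).tolist())
"
```

```text
time: 42.92
eef_pos: [460.9, -24.4, 2.5]
tool_rot: [-2.221, -2.221, -0.001]
ft_force: [-0.1, 5.0, 4.0]
finger_gap: 59.4
finger_force: 2.9
t 42.9 tcp [460.9 -24.4   2.5] psi 0.0 gap 59.4 F [-0.1  5.   4. ] q [-0.22  0.51  1.94  0.    0.69 -0.22]
[-0.0889  0.0014  0.0024] [ 0.    -0.001  0.   ]
scene 928 [[408.0, -178.0, 70.0], [537.0, -89.0, 82.0]]
top 1275 [[387.0, -178.0, 70.0], [537.0, -68.0, 86.0]]
```

```bash
python3 -m jog '[0.65,-0.004,0,0,0,0,0, 0.65,-0.009,0,0,0,0,0, 0.65,-0.014,0,0,0,0,0, 0.65,-0.019,0,0,0,0,0, 0.65,-0.024,0,0,0,0,0, 0.65,-0.029,0,0,0,0,0, 0.65,-0.034,0,0,0,0,0, 0.65,-0.039,0,0,0,0,0, 0.65,-0.044,0.001,0,0,0,0, 0.65,-0.049,0.001,0,0,0,0, 0.65,-0.054,0.001,0,0,0,0, 0.65,-0.059,0.001,0,0,0,0, 0.65,-0.064,0.001,0,0,0,0, 0.65,-0.069,0.001,0,0,0,0, 0.65,-0.074,0.001,0,0,0,0, 0.65,-0.079,0.001,0,0,0,0, 0.65,-0.083,0.001,0,0,0,0, 0.65,-0.086,0.001,0,0,0,0, 0.65,-0.088,0.001,0,0,0,0, 0.65,-0.088,0.001,0,0,0,0]' 40
python3 -m jog '[0.65,0.01,0,0,0,0,0, 0.65,0.03,0,0,0,0,0, 0.65,0.04,0,0,0,0,0, 0.65,0.04,0,-0.04,0,0,0, 0.65,0.04,0,-0.08,0,0,0, 0.65,0.04,0,-0.12,0,0,0, 0.65,0.04,0,-0.16,0,0,0, 0.65,0.08,0,-0.2,0,0,0, 0.65,0.12,0,-0.2,0,0,0, 0.65,0.16,0,-0.2,0,0,0, 0.65,0.19,0,-0.2,0,0,0, 0.65,0.2,0,-0.2,0,0,0, 0.65,0.2,0,-0.2,0,0,0]' 40
python3 -c "
from h import *
for n in('scene','top'):
    report(n)
    p,W,H=cloud(n); x,y,z=W[...,0],W[...,1],W[...,2]; m=(H[...,0]>10)&(H[...,0]<30)&(H[...,1]>50)&(z>70)&(z<90)&(y<120)&(x>350)&(x<600)
    for i,Q,c,a in blobs(m,W): print(n,a,np.round([Q.min(0),Q.max(0)]).tolist())
    cv2.imwrite(f'pics/f_{n}.png',cv2.resize(p[:,:,::-1],(800,600)))
go()
"
```

```text
time: 44.68
eef_pos: [461.7, -112.7, 2.2]
tool_rot: [-2.221, -2.221, 0.0]
ft_force: [-0.2, 2.1, 1.8]
finger_gap: 59.6
finger_force: 1.3
time: 45.77
eef_pos: [461.4, 90.1, 202.2]
tool_rot: [2.216, 2.227, 0.0]
ft_force: [-0.7, 0.3, -0.9]
finger_gap: 59.5
finger_force: 0.0
scene pink [387. 292.] 1631 [463.  276.7 108.4 150.4  28.2 -18. ]
scene pink [408. 323.] 1850 [482.2 334.8 108.3 149.8  28.3 -18.2]
scene pink [432. 356.] 2107 [499.8 392.2 108.1 149.9  28.  -18.3]
scene pink [487. 377.] 518 [482.3 459.8 108.1  76.7  26.  -22.3]
scene rail [373. 280.] 222 [450.1 241.8  80.6  36.   23.4 -20.5]
scene rail [393. 309.] 297 [470.1 301.4  80.5  35.2  26.2 -17.5]
scene rail [414. 341.] 373 [489.4 360.   80.4  36.1  26.1 -18.7]
scene rail [439. 376.] 408 [508.8 418.8  80.2  35.2  28.9 -19.3]
scene steamer [234. 169.] 2081 [ 463.6 -191.7   78.2  147.2  147.1   66.7]
scene mat [236. 200.] 740 [ 477.5 -167.9    3.1  180.3  131.1  -33.4]
scene 1923 [[389.0, -265.0, 70.0], [537.0, -117.0, 83.0]]
top pink [ 76. 172.] 665 [517.6 448.2 107.9 149.5  30.7 -18.4]
top pink [ 96. 179.] 659 [499.1 390.8 107.6 149.   30.7 -18. ]
top pink [116. 185.] 636 [481.5 333.5 107.8 148.1  29.5 -17.8]
top pink [133. 195.] 507 [462.1 275.3 108.2 148.4  28.2 -18. ]
top rail [ 86. 175.] 107 [510.9 426.   79.9  35.6  26.3 -20.7]
top rail [106. 182.] 102 [490.9 368.1  80.3  34.   26.4 -16.2]
top rail [125. 189.] 117 [472.1 310.3  80.5  34.7  25.8 -18.5]
top steamer [298. 198.] 2045 [ 462.2 -192.9   77.2  147.6  147.2   51.2]
top mat [287. 210.] 642 [ 455.7 -186.1    2.4  183.4  168.5   52.7]
top 1999 [[388.0, -266.0, 70.0], [536.0, -119.0, 87.0]]
t 46.0 tcp [461.9  86.3 201.9] psi -0.1 gap 59.8 F [ 0.2 -0.8  0.7] q [ 0.02  0.24  1.67 -0.    1.22  0.02]
```

View pics/f_top.png

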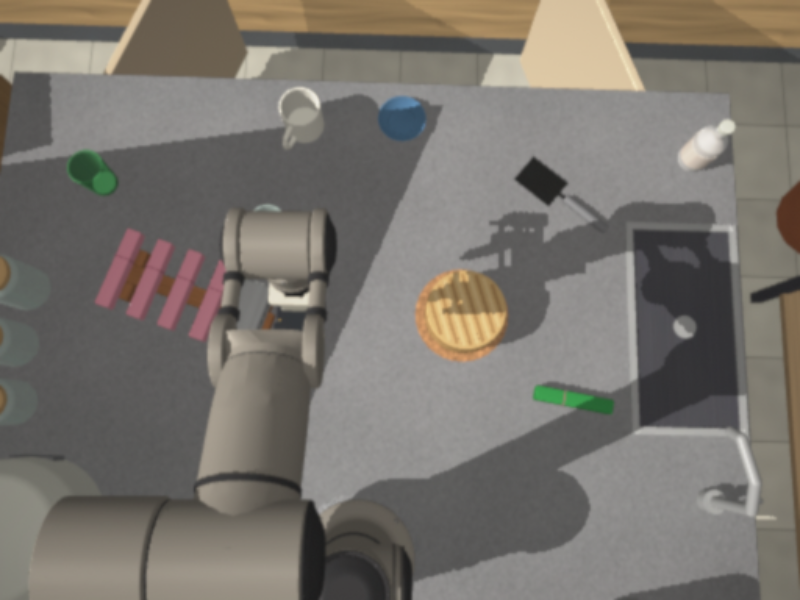

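The top view shows the steamer centred on the mat at (465,310), the four cases across the rail and the bystanders where they were. One quick tin check, then I'll hand in.

```bash
python3 -c "
from h import *
from bench import finish_job
p,W,H=cloud('scene'); m=(H[...,1]<60)&(abs(W[...,0]-438)<90)&(abs(W[...,1]-207)<70)&(W[...,2]>112)&(W[...,2]<135)
r=[rect(Q,4) for i,Q,c,a in blobs(m,W,300)]; print(r)
if r and abs(r[0][2]-122.7)<2 and abs(r[0][1]-207)<5: print(finish_job())
"
```

```text
[array([438.2, 206.6, 122.6, 122.2,  55.1, -17.9])]
the job is handed in; nothing more can be done
None
```

The job is handed in: all four pink cases and the bento tin lie flat across the draining rail with clear gaps, the steamer is centred on the cork mat to within about 1 mm, and the ramekin, spatula and green look-alike were left alone (one case slipped from the grip at first and was picked up again).

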